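Take the steel ball out of the ball race for weighing

TASK

The steel ball in the shaker's ball race is to be weighed for wear. Lift the measuring cylinder off the balance pan and stand it upright on the bench, push the steel ball round the race to the open loading gap, and lift it out there. Set it down gently in the cork ring on the pan, leave the white nylon ball in the race, and do not knock over or shove the other things about.

Things in the scene. Friction and masses are not known exactly. Their poses are not given: they have to be found in the camera images.
- race: Ball race of a shaker turntable, fixed to the bench: aluminium base plate 212 mm across with two concentric steel rings on it, between them a ring-shaped track for 36 mm balls. Origin: centre of the underside. Centre line of the track: circle of radius 68 mm about the origin, floor 10.5 mm above the bench; a ball on it has its centre 28.5 mm up. The loading gap is on the race's own +x side.
- race_top (a point): Centre of the race, level with the rings' top, 42 mm above the bench. Lips at the top of the rings (38 to 42 mm up) narrow the 37.5 mm wide oiled, slippery track to a slot 32.5 mm wide, so a 36 mm ball cannot be lifted out there; its top shows 4.5 mm above them. Shut fingers, set along the track, reach into the slot and push the ball at mid height, tips clear of the track floor.
- race_bore (a point): Centre of the race on the floor of its bore, 10.5 mm above the bench. Inner ring: radius 41 to 52 mm, outer ring 84 to 95 mm, base plate to 106 mm (10.5 mm up). At the gap, over 30 degrees to either side of the race's +x, both rings are cut down to 13.5 mm above the bench: there a ball is gripped across the track, one finger in the bore, one outside, tips above 14 mm.
- race_gap (a point): Middle of the loading gap: centre of a ball resting there, on the race's +x axis, 68 mm from its centre, 26 mm above the bench. A pocket 2.5 mm deep and 26 mm long along the track catches a ball that is pushed slowly into it (it drops in 13 mm before the middle and may rest up to 4 mm off it); it is easily pushed on out at the other end, so stop as it drops in.
- steel_ball: Polished steel ball, 36 mm in diameter, 0.19 kg, in the race about 90 degrees from the gap, to one side or the other. The origin lies on its surface and turns with it: use steel_ball_center.
- steel_ball_center (a point): Centre of the steel ball.
- nylon_ball: White nylon spacer ball, 36 mm in diameter, in the race on the side opposite to the steel ball; it stays in the race. The origin lies on its surface: use nylon_ball_center.
- nylon_ball_center (a point): Centre of the nylon ball.
- balance: Precision balance, fixed, 283 x 229 x 87 mm, display towards the robot. Origin: centre of its underside. Its steel pan is a flat plate, top 87 mm above the bench, spanning x -11 to +115 mm and y -78 to +78 mm in the balance's frame.
- cork_ring: Loose cork ring lying flat on the balance pan, 52 mm in diameter, 14 mm high, hole 22 mm. Origin: centre of its underside. A 36 mm ball rests in the hole with its centre 28 mm above the ring's underside, nothing but the ball's lowest 4 mm inside it.
- cylinder: Empty measuring cylinder on the balance pan beside the cork ring, 174 mm tall, 0.06 kg: clear tube 25 mm in diameter (30 mm over the rim), six-sided blue foot 48 x 55 mm, 6 mm thick; tips easily. Origin: centre of the foot's underside, z up. Free bench for it: between the balance and the meter to its right, 0.45 to 0.54 m ahead of the robot, 0.25 m to its left.
- electrode_stand: Fixed stand with a probe arm over a stirrer and beaker, between the race and the balance, 265 mm tall, reaching 0.12 m to either side of its origin along x: carry things over it. Origin: centre of its underside. The flat meter to its left is 80 mm tall. Keep the wrist clear of the loaded shelf behind, which overhangs the bench beyond 0.68 m, 0.38 m up.
- sample_pot: Bystander: white sample pot with a screw lid, 49 mm in diameter, 59 mm tall, in front of the race. Origin: centre of its underside.
- vial: Bystander: glass vial with a ribbed white cap, 45 mm in diameter, 79 mm tall, behind the race. Origin: centre of its underside.
- beaker: Bystander: empty plastic beaker, 71 mm wide, 68 mm tall, behind and right of the balance. Origin: centre of its underside.

How it is judged (in metres and radians):
On the way, in this order (a step that is already met when the one before it is completed fails the run):
1. the steel ball has been pushed to the loading gap (distance between steel_ball_center and race_gap below 0.006 m), for 0.2 s.
2. the steel ball is lifted clear of the race (height (world z) of steel_ball_center above 0.08 m), for 0.1 s.
At the end, for the whole second after the job is handed in: The steel ball rests in the hole of the cork ring (within 4 mm of its middle, centre 24 to 31 mm above the ring's underside), the ring flat on the pan; the cylinder stands upright (within 0.1 rad) on the bench, clear of the balance; the nylon ball is still in the race; all at rest (horizontal distance between steel_ball_center and cork_ring below 0.004 m and z of steel_ball_center in the frame of cork_ring between 0.024 and 0.031 m and angle between each of cork_ring, cylinder's own z axis and vertical below 0.1 rad and z of cork_ring in the frame of balance between 0.083 and 0.091 m and contact force between cork_ring and balance above 1 N and linear speed of each of steel_ball, cylinder below 0.03 m/s and height (world z) of cylinder between -0.006 and 0.006 m and contact force between cylinder and balance below 0.05 N and horizontal distance between nylon_ball_center and race below 0.08 m and z of nylon_ball_center in the frame of race below 0.034 m); the robot touches nothing.
It fails at once if the measuring cylinder tips (more than 0.35 rad) (angle between cylinder's own z axis and vertical above 0.35 rad).
It fails at once if the balance is struck or leaned on with more than 40 N (contact force between balance and anything else above 40 N).
It fails at once if the steel ball drops into the cork ring (faster than 0.45 m/s) (horizontal distance between steel_ball_center and cork_ring below 0.025 m and z of steel_ball_center in the frame of cork_ring below 0.036 m and linear speed of steel_ball above 0.45 m/s).
It fails at once if a bystander is shoved more than 30 mm or knocked over (distance of any of sample_pot, vial, beaker from where it was at the start of the episode above 0.03 m or angle between any of sample_pot, vial, beaker's own z axis and vertical above 0.5 rad).
It fails at once if the nylon ball leaves the race (height (world z) of nylon_ball_center above 0.05 m).
It also fails if it takes over 72 s, if anything falls off the work surface, if the arm or the gripper's body presses on something with over 40 N, if the wrist force passes 120 N, or if a joint passes its speed limit or range.

ROBOT

A 7-joint arm with a two-finger parallel gripper is mounted at the origin on a cart in front of the work surface, level with it; the furniture and walls round the work are solid. World frame = base frame: x ahead of the robot, y to its left, z up, the work surface at z = 0. Lengths are in m, angles in degrees, forces in N, time in s.
With the tool pointing down it reaches from about 0.425 to 0.825 m from the base axis. Payload 3.6 kg.
Tool frame: the origin (TCP) lies midway between the tips of the shut fingers; the grasp point (between the pads) lies 19 mm behind it (ctrl.grasp_offset is the distance from the TCP to the grasp point, in m); y points along the fingers, z is the direction in which the jaws open and shut, and the axes are right-handed (so a half turn about y gives the same grasp; the last joint's range is limited). The gripper opens to 93 mm and grips with 3 to 60 N. Pads are 15 mm wide; open, the fingers measure 128 mm over their backs; the gripper's body (75 mm by 188 mm) begins 65 mm behind the grasp point.
Start: joints at [72.336, 35.231, -0.722, 81.555, 0.464, 63.22, -2.315], TCP at [0.181, -0.624, 0.183] pointing down, gripper open.
Joint ranges: [-178.69, 178.69], [-17.37, 117.87], [-77.05, 75.6], [15.02, 138.74], [-78.02, 258.01], [0.78, 113.62], [-162.83, 162.83]. Speed limits (degrees/s): [159.86, 159.86, 180, 180, 180, 180, 180].

INTERFACE

Orientations are given as [roll, pitch, yaw] about the fixed x, y, z axes, in that order (R = Rz(yaw) Ry(pitch) Rx(roll)).
In Python, from bench import ctrl, camera, get_calibration gives the robot as it stands.
- The arm moves only by the shell command python3 -m pendant 'ROWS' [FORCE]. ROWS is JSON, a list that holds one entry, the list of rows, each a list of 7 numbers: the finger opening in cm, from 0 to 9.3, then the shift along the tool's x, y, z in cm, then the turn, a rotation vector about the tool's x, y, z in degrees. In form: [[[jaw, tx, ty, tz, rx, ry, rz], ...]]. A call has exactly 8 rows; each row is the pose to reach, as a shift and turn from the pose measured when the call began, along the tool's axes at that moment; what a row does not reach only later rows make up. A row lasts 1/8 s, in which the tool goes at most 62.5 mm and 10.7 degrees, less where a joint would pass 70% of its speed; a pose out of reach is approached as far as the arm can. A call with a gripper value outside its range is refused whole. The fingers move at their own pace and stop on an object; FORCE is the grip in N (left out, the last holds). Time passes only in rows, so rows that repeat a pose let the fingers close, or fill a call up. It gives the time, the measured TCP pose, the force and the opening at its end, in the units of the state.
- ctrl.sense(): the state, without advancing time (a new reading comes with each control period).
- camera(name): name is "scene" or "top" or "wrist"; returns the picture (420x560x3 uint8, red, green, blue); there is no depth.
- get_calibration(name): a dict with "camera_matrix" (3x3 intrinsics, pixels), "R" (3x3) and "t" (3): a world point X has camera coordinates R X + t. Camera axes: x right, y down, z forward; pixel columns grow to the right and rows downward; lengths in m; the calibration is good to about 2 mm. A picture is of the moment at which its call begins: read the wrist's pose just before it. get_calibration takes no time and is no camera call; for the wrist camera it gives the pose at the moment of the call.
- ctrl.job_done(): hands the job in, once; it reports no verdict.
The state is a dict: "t": time; "q": joint angles; "qd": joint speeds; "tau": joint torques, N m; "tcp_pos": TCP position; "ee_rot": TCP orientation; "force": force on the tool from outside, world axes, zero at the start; "wrist_torque": the same for the moment, N m; "opening": finger opening in m.
Only numpy, scipy, OpenCV 4.12 (cv2) and the standard library are available. Lean on these libraries where they do the work, as an engineer would, in place of code of your own. Each camera call takes 0.05 s, during which the arm holds its last target.

## Working session

There is one attempt and no reset: what is moved stays moved. The work goes in short steps, Python scripts to look and compute and a shell command to move; the robot and the scene stay as the last step left them, time stands still between calls to the robot, and variables do not carry over. Pictures are saved under pics/ and viewed, and the job is handed in when it is done.

```bash
ls; mkdir -p pics
python3 - <<'E'
from bench import ctrl,camera,get_calibration
import cv2
s=ctrl.sense();print(s, ctrl.grasp_offset)
for n in ["scene","top","wrist"]:
    c=get_calibration(n);print(n,c)
    cv2.imwrite(f"pics/{n}0.png",camera(n)[:,:,::-1])
E
```

```text
pics
{'t': 0.0, 'q': array([72.33787204, 35.28788598, -0.72333088, 81.63905802,  0.46429819,
       63.21848775, -2.3158867 ]), 'qd': array([-0.02522171,  0.03163144, -0.02245261, -0.01954638, -0.0629396 ,
        0.04544034, -0.05433727]), 'tau': array([-2.03651380e-04, -4.58936477e+01,  2.09036954e-01, -1.65744638e+01,
       -6.09870837e-02,  2.04709300e-02,  2.36690321e-04]), 'tcp_pos': array([ 0.18050335, -0.62353671,  0.18140979]), 'ee_rot': array([-9.01425453e+01, -1.88251192e-03, -1.63853073e+02]), 'force': array([ 0.0393844 , -0.29111958, -0.17132015]), 'wrist_torque': array([-0.04194983,  0.02801729,  0.00923856]), 'opening': 0.09287732457572576} 0.0188
scene {'camera_matrix': array([[406.39015008,   0.        , 277.34124069],
       [  0.        , 406.39015008, 211.49728416],
       [  0.        ,   0.        ,   1.        ]]), 'R': array([[-0.87424793, -0.48525495,  0.01477127],
       [-0.29690859,  0.51035036, -0.80708599],
       [ 0.38410395, -0.70997897, -0.59024911]]), 't': array([0.44065237, 0.21390624, 0.9899549 ])}
top {'camera_matrix': array([[499.05934676,   0.        , 276.6363363 ],
       [  0.        , 499.05934676, 210.31021091],
       [  0.        ,   0.        ,   1.        ]]), 'R': array([[-0.02083222, -0.99963137, -0.01741126],
       [-0.99607925,  0.02224953, -0.0856218 ],
       [ 0.08597763,  0.0155593 , -0.99617556]]), 't': array([0.03591492, 0.51964813, 1.67036369])}
wrist {'camera_matrix': array([[375.04637388,   0.        , 275.11062075],
       [  0.        , 375.04637388, 210.39491122],
       [  0.        ,   0.        ,   1.        ]]), 'R': array([[ 0.27756173, -0.96070236, -0.00323409],
       [-0.9223163 , -0.26741053,  0.27896998],
       [-0.26887195, -0.07444854, -0.96029438]]), 't': array([-0.64718345, -0.03397549,  0.39098829])}
```

View pics/scene0.png

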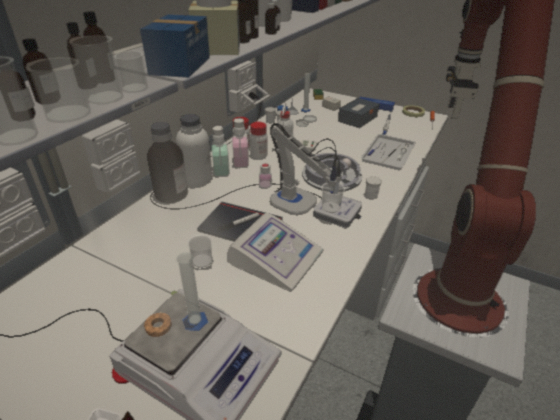

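View pics/top0.png

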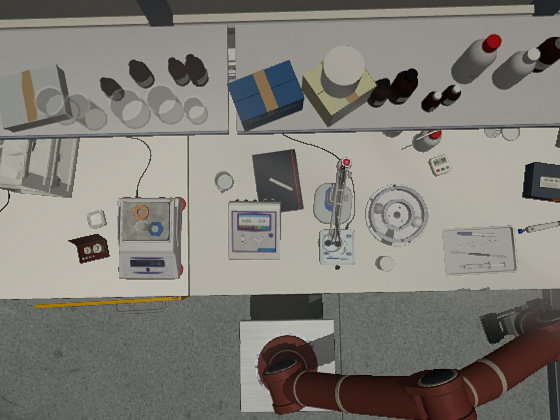

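View pics/wrist0.png

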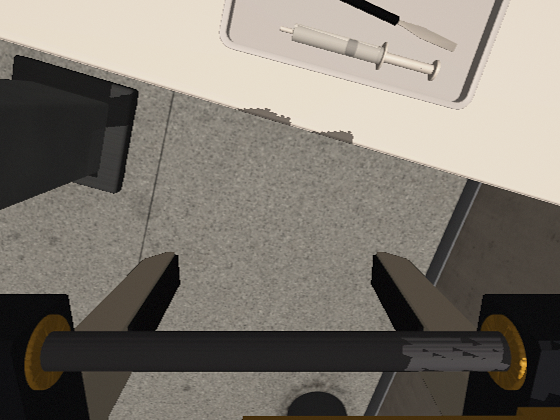

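Run:
```python
import cv2,numpy as np
t=cv2.imread("pics/top0.png");s=cv2.imread("pics/scene0.png")
f=lambda im,x0,x1,y0,y1,k:cv2.resize(im[y0:y1,x0:x1],None,fx=k,fy=k,interpolation=cv2.INTER_CUBIC)
a=f(t,350,450,170,280,5);cv2.imwrite("pics/race_top.png",a)
a=f(t,100,240,160,290,5);cv2.imwrite("pics/bal_top.png",a)
a=f(s,290,400,130,230,6);cv2.imwrite("pics/race_sc.png",a)
a=f(s,110,290,240,420,4);cv2.imwrite("pics/bal_sc.png",a[:600])
```

```text
(no output)
```

View pics/race_top.png

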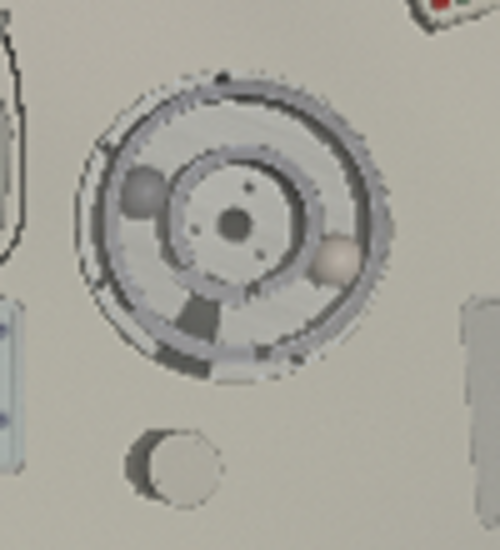

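View pics/bal_top.png

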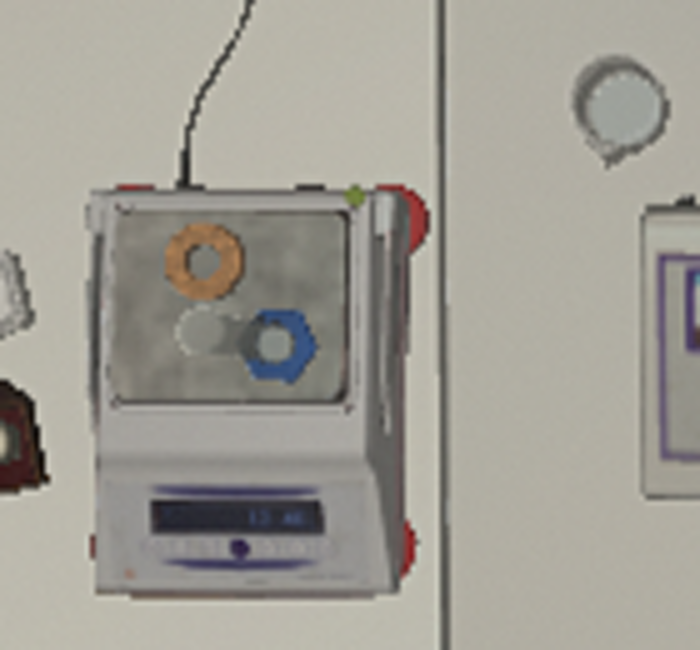

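View pics/race_sc.png

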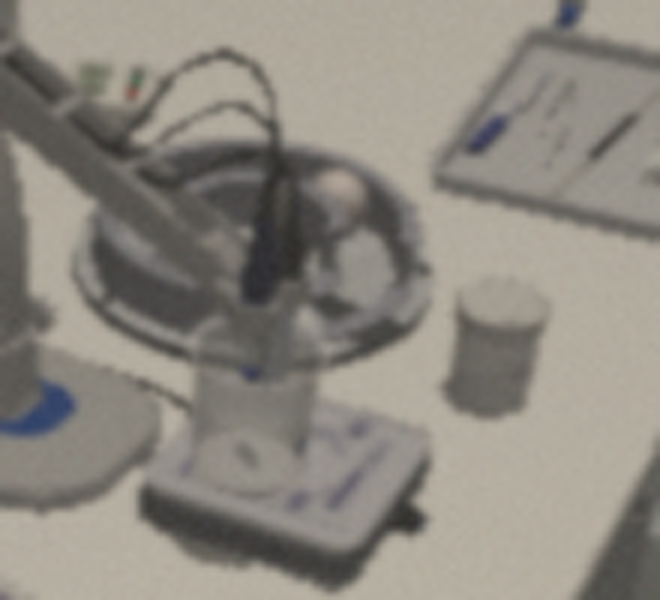

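View pics/bal_sc.png

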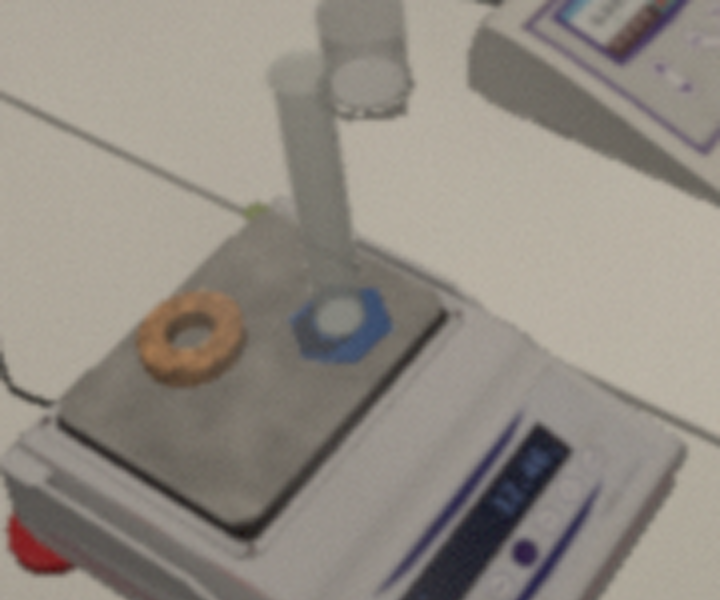

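```bash
cat > h.py <<'E'
import numpy as np,cv2
from bench import ctrl,camera,get_calibration
def ray(c,u,v):
    K,R,t=c["camera_matrix"],np.array(c["R"]),np.array(c["t"])
    d=R.T@np.linalg.solve(K,[u,v,1.]); return -R.T@t,d
def onplane(c,u,v,z):
    o,d=ray(c,u,v); return o+d*(z-o[2])/d[2]
def proj(c,X):
    p=c["camera_matrix"]@(np.array(c["R"])@np.array(X)+np.array(c["t"])); return p[:2]/p[2]
def tri(c1,p1,c2,p2):
    o1,d1=ray(c1,*p1);o2,d2=ray(c2,*p2)
    s=np.linalg.lstsq(np.stack([d1,-d2],1),o2-o1,rcond=None)[0]
    a,b=o1+d1*s[0],o2+d2*s[1]; return (a+b)/2,np.linalg.norm(a-b)
from scipy.spatial.transform import Rotation as Ro
def toolR(s): 
    return Ro.from_euler('xyz',s["ee_rot"],degrees=True).as_matrix()
def delta(s,target,yaw=None):
    """shift in cm in tool axes to TCP target; turn rotvec deg to rpy(-90,0,yaw)"""
    R=toolR(s); sh=R.T@(np.array(target)-s["tcp_pos"])*100
    if yaw is None: return sh.round(2)
    R2=Ro.from_euler('xyz',[-90,0,yaw],degrees=True).as_matrix()
    return sh.round(2), Ro.from_matrix(R.T@R2).as_rotvec(degrees=True).round(1)
E
python3 - <<'E'
from h import *
t=get_calibration("top");s=get_calibration("scene")
P=lambda n,x,y,z:print(n,onplane(t,x,y,z).round(4))
f=lambda cx,cy,x0,y0,k:((cx+.5)/k+x0-.5,(cy+.5)/k+y0-.5)
P("steel",*f(143,192,350,170,5),.0285)
P("nylon",*f(335,260,350,170,5),.0285)
P("pocket",*f(200,318,350,170,5),.0105)
P("hub",*f(235,224,350,170,5),.0105)
P("pot",*f(187,468,350,170,5),.059)
P("cork",*f(205,262,100,160,5),.101)
P("cylfoot",*f(280,345,100,160,5),.093)
P("cylrim",*f(202,330,100,160,5),.261)
for n,c in dict(TL=(108,207),TR=(352,207),BL=(110,405),BR=(350,405)).items():P("pan"+n,*f(*c,100,160,5),.087)
P("bkr",*f(625,108,100,160,5),.06)
P("meterL",*f(642,495,100,160,5),.03)
P("balR",*f(405,590,100,160,5),.0)
sc=lambda x,y:f(x,y,110,240,4)
for n,c,z in [("cork",(192,334),.101),("foot",(342,328),.093)]:print(n,onplane(s,*sc(*c),z).round(4))
E
```

```text
steel [ 0.52   -0.3178  0.0285]
nylon [ 0.4713 -0.4445  0.0285]
pocket [ 0.4349 -0.3564  0.0105]
hub [ 0.4983 -0.3827  0.0105]
pot [ 0.3352 -0.3338  0.059 ]
cork [0.5179 0.4655 0.101 ]
cylfoot [0.4633 0.4187 0.093 ]
cylrim [0.4638 0.4207 0.261 ]
panTL [0.5569 0.5338 0.087 ]
panTR [0.5532 0.3728 0.087 ]
panBL [0.4269 0.5317 0.087 ]
panBR [0.4235 0.3744 0.087 ]
bkr [0.6185 0.1959 0.06  ]
meterL [0.3607 0.1911 0.03  ]
balR [0.2993 0.3573 0.    ]
cork [0.5141 0.4679 0.101 ]
foot [0.4576 0.4241 0.093 ]
```

Run:
```python
from h import *
s=ctrl.sense();c=get_calibration("wrist");R=toolR(s)
o=-c["R"].T@c["t"];print("cam in tool",(R.T@(o-s["tcp_pos"])).round(3),"fwd in tool",(R.T@c["R"][2]).round(3),"right",(R.T@c["R"][0]).round(3))
print(delta(s,[0.47,-0.38,0.34],-120))
im=cv2.imread("pics/top0.png");cv2.imwrite("pics/stand.png",cv2.resize(im[145:285,300:400],None,fx=4,fy=4,interpolation=cv2.INTER_CUBIC))
```

```text
cam in tool [-0.076 -0.201 -0.001] fwd in tool [ 0.279  0.96  -0.001] right [0.001 0.001 1.   ]
(array([-34.58, -15.81, -15.39]), array([  0.1, -43.8,  -0. ]))
```

View pics/stand.png

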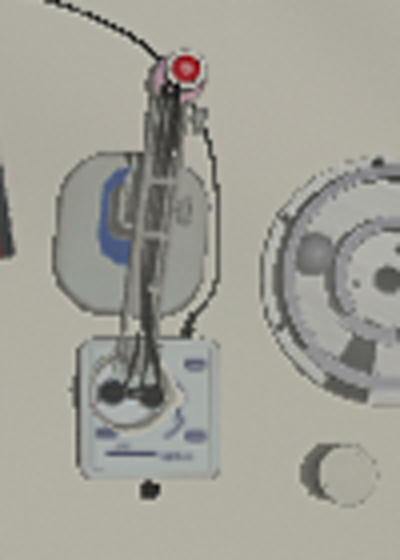

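Run:
```python
from h import *
s=ctrl.sense()
print(delta(s,[0.51,-0.32,0.33],-120))
```

```text
(array([-40.09, -14.8 , -20.04]), array([  0.1, -43.8,  -0. ]))
```

```bash
python3 -m pendant '[[[9.3,-5,-3,-2.5,0,-5,0],[9.3,-10,-6,-5,0,-11,0],[9.3,-15,-9,-7.5,0,-16,0],[9.3,-20,-12,-10,0,-22,0],[9.3,-25,-14,-12.5,0,-27,0],[9.3,-30,-14.8,-15,0,-33,0],[9.3,-35,-14.8,-17.5,0,-38,0],[9.3,-40,-14.8,-20,0,-43.8,0]]]' 10
python3 - <<'E'
from h import *
print(ctrl.sense()["tcp_pos"])
c=get_calibration("wrist");im=camera("wrist")
import pickle;pickle.dump(c,open("c1.pkl","wb"))
cv2.imwrite("pics/w1.png",im[:,:,::-1])
E
```

```text
t: 1.15
tcp_pos: [0.5102, -0.3194, 0.33]
ee_rot: [-90.1, 0.1, -119.9]
force: [1.0, -0.4, -0.6]
opening: 0.0934
[ 0.51016521 -0.31937153  0.33000592]
```

View pics/w1.png

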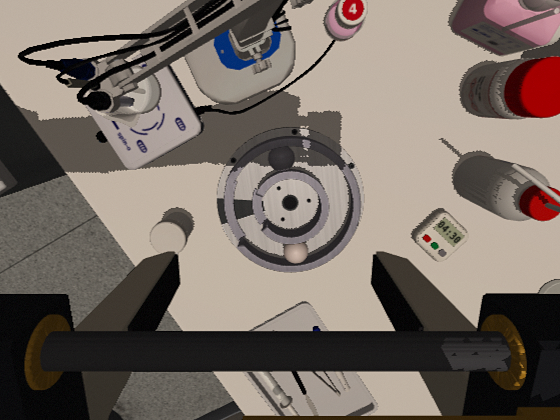

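Run:
```python
import cv2
im=cv2.imread("pics/w1.png")
cv2.imwrite("pics/w1z.png",cv2.resize(im[115:285,205:375],None,fx=3.5,fy=3.5,interpolation=cv2.INTER_CUBIC))
```

```text
(no output)
```

View pics/w1z.png

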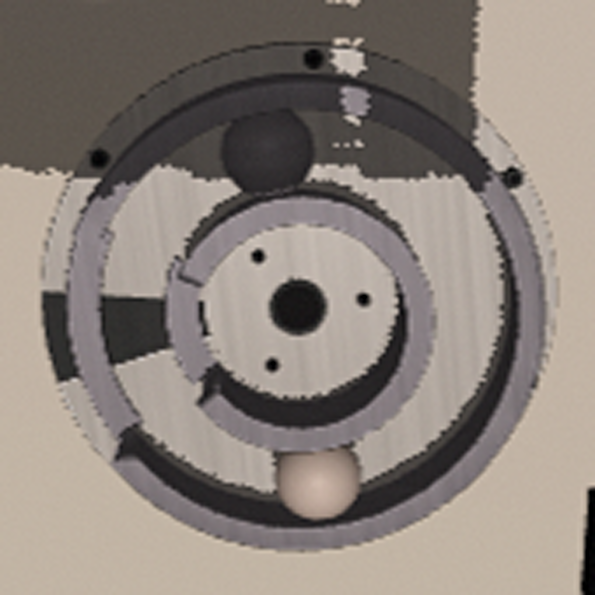

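```bash
cat > m1.py <<'E'
from h import *
import pickle
c=pickle.load(open("c1.pkl","rb"))
f=lambda x,y:((x+.5)/3.5+204.5,(y+.5)/3.5+114.5)
hub=onplane(c,*f(298,305),.0105);print("hub",hub.round(4))
for n,p,z in [("steel",(267,151),.0285),("nylon",(318,483),.0285),("mark",(105,333),.0125),("markend",(50,336),.0105),
  ("inA",(184,270),.042),("inB",(206,402),.042),("outA",(113,187),.042),("outB",(123,440),.042),("plL",(42,296),.0105),("plR",(558,296),.0105),("plT",(300,42),.0105),("plB",(300,550),.008)]:
    X=onplane(c,*f(*p),z);d=X-hub;print(n,X.round(4),"r",np.hypot(d[0],d[1]).round(4),"ang",np.degrees(np.arctan2(d[1],d[0])).round(1))
# bystanders & outline via fit: plate edge
E
python3 m1.py
```

```text
hub [ 0.4959 -0.3808  0.0105]
steel [ 0.5172 -0.3172  0.0285] r 0.0671 ang 71.5
nylon [ 0.4677 -0.4466  0.0285] r 0.0716 ang -113.2
mark [ 0.4214 -0.3511  0.0125] r 0.0802 ang 158.3
markend [ 0.4006 -0.3413  0.0105] r 0.1032 ang 157.5
inA [ 0.468  -0.3392  0.042 ] r 0.0501 ang 123.9
inB [ 0.4482 -0.3894  0.042 ] r 0.0484 ang -169.8
outA [ 0.4611 -0.2983  0.042 ] r 0.0895 ang 112.8
outB [ 0.4116 -0.3867  0.042 ] r 0.0845 ang -176.0
plL [ 0.4068 -0.3252  0.0105] r 0.105 ang 148.0
plR [ 0.59   -0.4305  0.0105] r 0.1064 ang -27.8
plT [ 0.5482 -0.2891  0.0105] r 0.1055 ang 60.3
plB [ 0.4424 -0.4781  0.008 ] r 0.111 ang -118.8
```

Run:
```python
from h import *
s=ctrl.sense();print(s["q"].round(1))
print(delta(s,[0.53,0.06,0.36],-90));print(delta(s,[0.45,0.44,0.36],-60))
```

```text
[ 38.8  26.2 -16.3  74.7   6.6  80.1  -5.9]
(array([-32.99,  -2.67, -16.73]), array([ -0.1, -28.9,  -0.6]))
(array([-62.39,  -2.31, -42.11]), array([ -0.3, -58.9,  -0.6]))
```

```bash
python3 -m pendant '[[[9.3,-5.5,-1.5,-2.8,0,-5,0],[9.3,-11,-2.5,-5.6,0,-10,0],[9.3,-16.5,-2.7,-8.4,0,-15,0],[9.3,-22,-2.7,-11.2,0,-20,0],[9.3,-27.5,-2.7,-14,0,-24,0],[9.3,-33,-2.7,-16.7,0,-29,0],[9.3,-37.6,-2.7,-20.6,0,-35,0],[9.3,-42.2,-2.7,-24.5,0,-41,0]]]' 10
python3 - <<'E'
from h import *
s=ctrl.sense();print(s["q"].round(1))
print(delta(s,[0.44,0.44,0.36],-60))
E
```

```text
t: 2.2
tcp_pos: [0.5068, 0.1755, 0.361]
ee_rot: [-89.6, 0.5, -77.8]
force: [1.2, 0.6, -0.6]
opening: 0.093
[  1.5  20.2 -33.9  81.6  10.9  81.1 -20.1]
(array([-27.26,   0.34,  -0.92]), array([ -0.4, -17.8,  -0.4]))
```

```bash
python3 -m pendant '[[[9.3,-5,0,-0.2,0,-3,0],[9.3,-10,0,-0.4,0,-7,0],[9.3,-15,0,-0.6,0,-11,0],[9.3,-20,0,-0.8,0,-14,0],[9.3,-24,0,-0.9,0,-18,0],[9.3,-27.2,0.2,-0.9,0,-18,0],[9.3,-27.2,0.3,-0.9,0,-18,0],[9.3,-27.2,0.3,-0.9,0,-18,0]]]' 10
python3 - <<'E'
from h import *
print(ctrl.sense()["tcp_pos"])
c=get_calibration("wrist");im=camera("wrist")
import pickle;pickle.dump(c,open("c2.pkl","wb"))
cv2.imwrite("pics/w2.png",im[:,:,::-1])
E
```

```text
t: 3.2
tcp_pos: [0.4411, 0.4383, 0.36]
ee_rot: [-89.5, 0.3, -59.8]
force: [0.3, -0.2, -0.0]
opening: 0.093
[0.44110148 0.43828313 0.3599942 ]
```

View pics/w2.png

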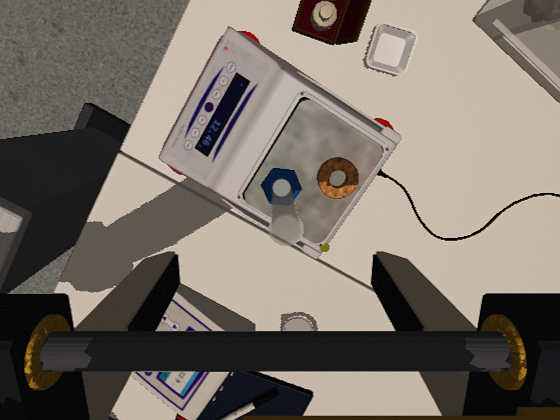

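```bash
cat > m2.py <<'E'
from h import *
import pickle,sys
c=pickle.load(open(sys.argv[1],"rb"));im=cv2.imread(sys.argv[2])
hsv=cv2.cvtColor(im,cv2.COLOR_BGR2HSV)
k=np.ones((5,5),np.uint8)
def big(m,roi):
    x0,x1,y0,y1=roi;mm=np.zeros_like(m);mm[y0:y1,x0:x1]=m[y0:y1,x0:x1]
    mm=cv2.morphologyEx(mm,cv2.MORPH_OPEN,np.ones((2,2),np.uint8))
    cs,_=cv2.findContours(mm,cv2.RETR_EXTERNAL,cv2.CHAIN_APPROX_NONE);return max(cs,key=cv2.contourArea)
roi=[int(a) for a in sys.argv[3].split(",")]
for n,lo,hi,z in [("foot",(100,110,30),(125,255,255),.093),("cork",(5,90,50),(20,255,255),.101)]:
    m=cv2.inRange(hsv,lo,hi)
    try: ct=cv2.convexHull(big(m,roi))[:,0]
    except Exception as e: print(n,e);continue
    W=np.array([onplane(c,u,v,z)[:2] for u,v in ct])
    (x,y),(w,h),a=cv2.minAreaRect(W.astype(np.float32)*1000)
    (cx,cy),r=cv2.minEnclosingCircle(W.astype(np.float32)*1000)
    print(n,"rect",round(x,1),round(y,1),round(w,1),round(h,1),round(a,1),"circ",round(cx,1),round(cy,1),round(r,1))
E
python3 m2.py c2.pkl pics/w2.png 240,370,120,250
python3 - <<'E'
from h import *;import pickle
c=pickle.load(open("c2.pkl","rb"))
print("rim",onplane(c,286,226,.261))
for p in [(305,97),(389,150),(330,250),(244,198)]:print(onplane(c,*p,.087).round(4))
im=cv2.imread("pics/w2.png");cv2.imwrite("pics/w2z.png",cv2.resize(im[80:270,220:410],None,fx=3,fy=3,interpolation=cv2.INTER_CUBIC))
E
```

```text
foot rect 459.5 423.7 45.5 45.6 52.4 circ 462.1 421.9 26.0
cork rect 516.3 467.9 49.5 52.6 59.2 circ 516.4 468.3 26.6
rim [0.45926299 0.42451526 0.261     ]
[0.4302 0.5315 0.087 ]
[0.5552 0.53   0.087 ]
[0.5632 0.3786 0.087 ]
[0.427 0.384 0.087]
```

View pics/w2z.png

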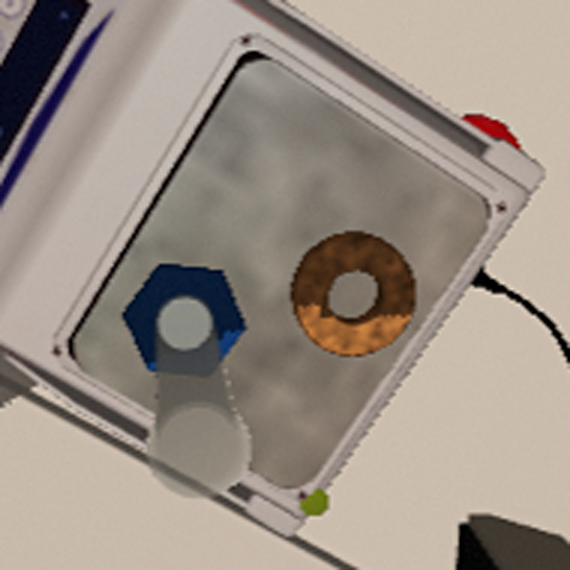

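Run:
```python
from h import *;import pickle
c=pickle.load(open("c2.pkl","rb"))
print("tubefoot",onplane(c,(185.5)/3+219.5,(323.5)/3+79.5,.093))
s=ctrl.sense()
print(delta(s,[0.461,0.4225,0.28],-60));print(delta(s,[0.461,0.4225,0.197],-60))
```

```text
tubefoot [0.46115536 0.42160814 0.093     ]
(array([2.36, 8.03, 0.85]), array([-0.5,  0.1, -0.3]))
(array([ 2.4 , 16.33,  0.77]), array([-0.5,  0.1, -0.3]))
```

```bash
python3 -m pendant '[[[9.3,1.2,1,0.4,-0.5,0,-0.3],[9.3,2.4,3,0.8,-0.5,0,-0.3],[9.3,2.4,6,0.8,-0.5,0,-0.3],[9.3,2.4,9,0.8,-0.5,0,-0.3],[9.3,2.4,12,0.8,-0.5,0,-0.3],[9.3,2.4,14.5,0.8,-0.5,0,-0.3],[9.3,2.4,16.3,0.8,-0.5,0,-0.3],[9.3,2.4,16.3,0.8,-0.5,0,-0.3]]]' 10
python3 - <<'E'
from h import *
s=ctrl.sense();print(s["force"].round(2),delta(s,[0.461,0.4225,0.197],-60))
cv2.imwrite("pics/w3.png",camera("wrist")[:,:,::-1])
E
```

```text
t: 4.25
tcp_pos: [0.4622, 0.4196, 0.1952]
ee_rot: [-90.2, -0.2, -60.1]
force: [0.2, 0.9, 0.8]
opening: 0.0929
[0.22 0.93 0.81] (array([-0.31, -0.18,  0.04]), array([ 0.2, -0.1,  0.2]))
```

View pics/w3.png

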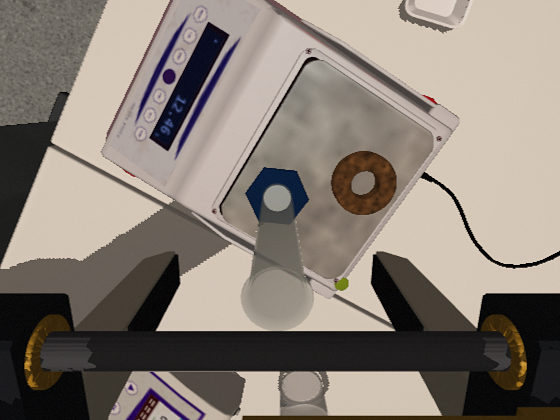

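```bash
python3 -m pendant '[[[9.3,-0.3,0,0,0,0,0],[5,-0.3,0,0,0,0,0],[4,-0.3,0,0,0,0,0],[3,-0.3,0,0,0,0,0],[1.5,-0.3,0,0,0,0,0],[1.5,-0.3,0,0,0,0,0],[1.5,-0.3,0,0,0,0,0],[1.5,-0.3,0,0,0,0,0]]]' 10
python3 - <<'E'
from h import *
s=ctrl.sense();print(s["force"].round(2),s["tcp_pos"])
print(delta(s,[s["tcp_pos"][0],s["tcp_pos"][1],0.33],-60),delta(s,[0.485,0.255,0.33],-60))
cv2.imwrite("pics/w4.png",camera("wrist")[:,:,::-1])
E
```

```text
t: 5.3
tcp_pos: [0.4609, 0.4235, 0.1967]
ee_rot: [-90.1, -0.1, -60.0]
force: [0.3, -0.5, -0.3]
opening: 0.0288
[ 0.27 -0.52 -0.34] [0.46091316 0.4234547  0.19665585]
(array([  0.02, -13.33,  -0.02]), array([ 0.1, -0. ,  0.1])) (array([ 15.82, -13.3 ,  -6.34]), array([ 0.1, -0. ,  0.1]))
```

View pics/w4.png

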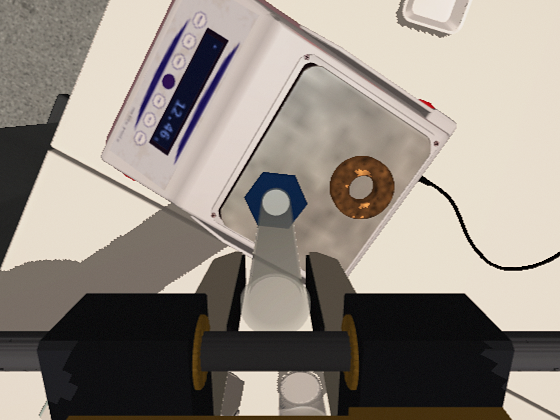

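```bash
python3 -m pendant '[[[1.5,0,0,0,0,0,0],[1.5,0,0,0,0,0,0],[1.5,0,0,0,0,0,0],[1.5,0,0,0,0,0,0],[1.5,0,-0.5,0,0,0,0],[1.5,0,-1.5,0,0,0,0],[1.5,0,-2.7,0,0,0,0],[1.5,0,-4,0,0,0,0]]]' 12
python3 - <<'E'
from h import *
s=ctrl.sense();print(s["force"].round(2),s["tcp_pos"])
print(delta(s,[0.485,0.255,s["tcp_pos"][2]],-60),delta(s,[0.485,0.255,0.11],-60))
cv2.imwrite("pics/w5.png",camera("wrist")[:,:,::-1])
E
```

```text
t: 6.35
tcp_pos: [0.461, 0.4237, 0.2379]
ee_rot: [-90.0, -0.1, -60.0]
force: [0.0, 0.6, -1.1]
opening: 0.0285
[ 0.01  0.61 -1.11] [0.46100572 0.42371182 0.23786676]
(array([15.81,  0.02, -6.35]), array([ 0. , -0. ,  0.1])) (array([15.8 , 12.81, -6.34]), array([ 0. , -0. ,  0.1]))
```

View pics/w5.png

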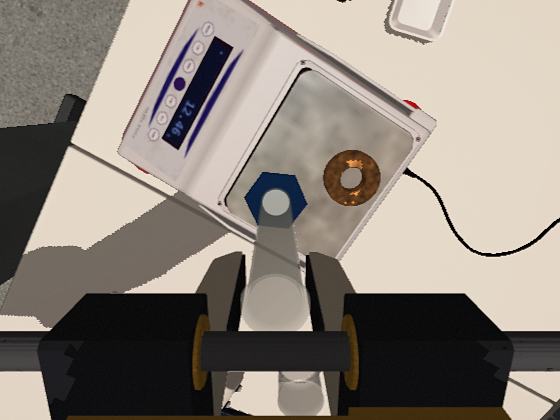

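```bash
python3 -m pendant '[[[1.5,1.5,0,-0.6,0,0,0],[1.5,4.5,0,-1.8,0,0,0],[1.5,8,0,-3.2,0,0,0],[1.5,11.5,0,-4.6,0,0,0],[1.5,14.5,0,-5.8,0,0,0],[1.5,15.8,0,-6.3,0,0,0],[1.5,15.8,1.5,-6.3,0,0,0],[1.5,15.8,4,-6.3,0,0,0]]]' 12
python3 - <<'E'
from h import *
s=ctrl.sense();print(s["force"].round(2),s["tcp_pos"])
print(delta(s,[0.485,0.255,0.11],-60))
cv2.imwrite("pics/w6.png",camera("wrist")[:,:,::-1])
E
```

```text
t: 7.4
tcp_pos: [0.4857, 0.2583, 0.1993]
ee_rot: [-89.7, 0.1, -59.9]
force: [-0.1, 1.7, -1.1]
opening: 0.0287
[-0.14  1.74 -1.06] [0.48565074 0.25834228 0.19925535]
(array([ 0.27,  8.92, -0.27]), array([-0.3,  0.1, -0.1]))
```

View pics/w6.png

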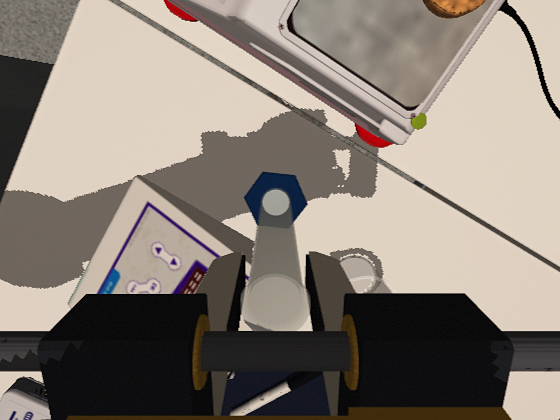

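```bash
python3 -m pendant '[[[1.5,0.2,2,-0.2,-0.3,0,0],[1.5,0.2,4,-0.2,-0.3,0,0],[1.5,0.2,6,-0.2,-0.3,0,0],[1.5,0.2,7.5,-0.2,-0.3,0,0],[1.5,0.2,8.3,-0.2,-0.3,0,0],[1.5,0.2,8.7,-0.2,-0.3,0,0],[1.5,0.2,8.9,-0.2,-0.3,0,0],[1.5,0.2,8.9,-0.2,-0.3,0,0]]]' 12
python3 - <<'E'
from h import *
s=ctrl.sense();print(s["force"].round(2),s["tcp_pos"])
E
```

```text
t: 8.45
tcp_pos: [0.483, 0.2554, 0.109]
ee_rot: [-90.3, 0.1, -59.9]
force: [-2.6, -1.3, 9.0]
opening: 0.0289
[-2.62 -1.27  8.95] [0.48301735 0.25537793 0.10896079]
```

```bash
python3 -m pendant '[[[1.5,0,-0.1,0,0,0,0],[2.9,0,-0.1,0,0,0,0],[3.2,0,-0.1,0,0,0,0],[3.6,0,-0.1,0,0,0,0],[4.5,0,-0.1,0,0,0,0],[6,0,-0.1,0,0,0,0],[7,0,-0.1,0,0,0,0],[7,0,-0.1,0,0,0,0]]]' 10
python3 - <<'E'
from h import *
s=ctrl.sense();print(s["force"].round(2),s["tcp_pos"])
cv2.imwrite("pics/w7.png",camera("wrist")[:,:,::-1])
print(delta(s,[0.483,0.255,0.30],-60));print(delta(s,[0.49,-0.05,0.34],-90))
E
```

```text
t: 9.45
tcp_pos: [0.483, 0.2554, 0.1099]
ee_rot: [-90.3, 0.1, -59.9]
force: [0.3, 0.0, -0.3]
opening: 0.0683
[ 0.32  0.02 -0.28] [0.48303077 0.25536375 0.10992238]
(array([  0.  , -19.01,  -0.11]), array([ 0.3,  0.1, -0.1]))
(array([ 26.73, -22.98, -14.84]), array([ 0.3, 30.1, -0. ]))
```

View pics/w7.png

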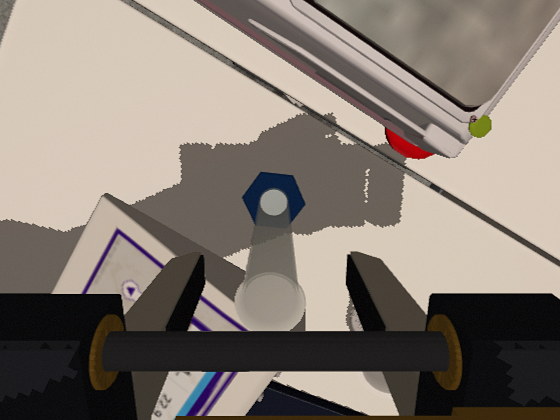

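```bash
python3 -m pendant '[[[7,0,-2,0,0,0,0],[7,0,-6,0,0,0,0],[7,0,-11,0,0,0,0],[7,1,-16,-0.5,0,2,0],[5,5,-20,-3,0,8,0],[3,10,-22.5,-5.5,0,14,0],[0,15.4,-23,-8.5,0,20,0],[0,20.8,-23,-11.5,0,26,0]]]' 10
python3 - <<'E'
from h import *
s=ctrl.sense();print(s["q"].round(1))
print(delta(s,[0.50,-0.05,0.34],-90));print(delta(s,[0.51,-0.32,0.30],-130))
E
```

```text
t: 10.5
tcp_pos: [0.4892, 0.0163, 0.3411]
ee_rot: [-90.1, -0.1, -86.0]
force: [1.2, -0.7, -0.0]
opening: 0.0348
[ 19.6  15.8 -32.5  90.4   8.7  76.5 -10.1]
(array([6.69, 0.12, 0.62]), array([0.1, 4. , 0.1]))
(array([33.69,  4.15, -0.24]), array([ 0.1, 44. ,  0.1]))
```

```bash
python3 - <<'E'
from h import *
s=ctrl.sense()
print(delta(s,[0.525,-0.30,0.27],-130))
E
python3 -m pendant '[[[0,5,0,0.5,0,6,0],[0,10.5,0,1,0,13,0],[0,16,0,1.6,0,20,0],[0,21.5,0,1.6,0,27,0],[0,27,0.5,1.5,0,34,0],[0,31,3,1.4,0,40,0],[0,31.8,6,1.4,0,44,0],[0,31.8,7.1,1.4,0,44,0]]]' 10
python3 - <<'E'
from h import *
s=ctrl.sense();print(s["tcp_pos"])
c=get_calibration("wrist");im=camera("wrist")
import pickle;pickle.dump(c,open("c8.pkl","wb"))
cv2.imwrite("pics/w8.png",im[:,:,::-1])
E
```

```text
(array([31.8 ,  7.14,  1.4 ]), array([ 0.1, 44. ,  0.1]))
t: 11.5
tcp_pos: [0.5236, -0.3004, 0.2682]
ee_rot: [-90.3, -0.2, -130.1]
force: [0.4, 0.2, -0.1]
opening: 0.0004
[ 0.52360653 -0.30036819  0.26816731]
```

View pics/w8.png

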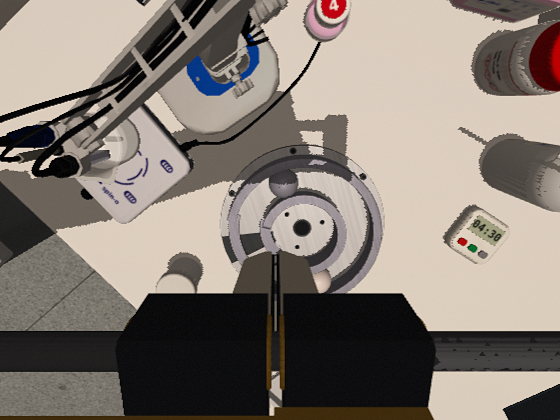

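Run:
```python
import cv2
im=cv2.imread("pics/w8.png")
cv2.imwrite("pics/w8z.png",cv2.resize(im[140:300,210:395],None,fx=3.5,fy=3.5,interpolation=cv2.INTER_CUBIC))
```

```text
(no output)
```

View pics/w8z.png

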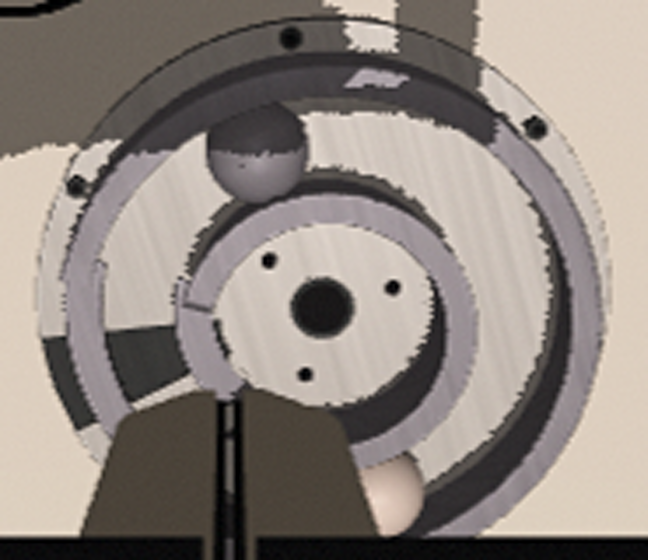

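Run:
```python
from h import *
import pickle
c=pickle.load(open("c8.pkl","rb"))
f=lambda x,y:((x+.5)/3.5+209.5,(y+.5)/3.5+139.5)
hub=onplane(c,*f(322,307),.0105);print("hub",hub.round(4))
for n,p,z in [("steel",(257,152),.0285),("mark",(68,384),.0105),("mark2",(145,364),.0105),("plL",(38,280),.0105),("plR",(608,290),.0105),("plT",(325,17),.0105)]:
    X=onplane(c,*f(*p),z);d=X-hub;print(n,X.round(4),"r",np.hypot(d[0],d[1]).round(4),"ang",np.degrees(np.arctan2(d[1],d[0])).round(1))
# circle fit of plate using marked edge points
```

```text
hub [ 0.4957 -0.3812  0.0105]
steel [ 0.5169 -0.3177  0.0285] r 0.0669 ang 71.5
mark [ 0.4033 -0.3436  0.0105] r 0.0997 ang 157.9
mark2 [ 0.4308 -0.3562  0.0105] r 0.0695 ang 158.9
plL [ 0.4224 -0.306   0.0105] r 0.105 ang 134.3
plR [ 0.5802 -0.4435  0.0105] r 0.105 ang -36.4
plT [ 0.5632 -0.2994  0.0105] r 0.1061 ang 50.5
```

Run:
```python
from h import *
t=get_calibration("top")
f=lambda x,y:((x+.5)/4+299.5,(y+.5)/4+144.5)
for n,p,z in [("arm right up",(178,150),.24),("arm right mid",(180,230),.2),("beaker r",(181,393),.1),("probe r",(163,395),.15),("probe r",(163,395),.2),("stir TR",(219,340),.04),("stir BR",(219,478),.04)]:
  print(n,onplane(t,*f(*p),z).round(3))
s=get_calibration("scene")
```

```text
arm right up [ 0.581 -0.18   0.24 ]
arm right mid [ 0.525 -0.185  0.2  ]
beaker r [ 0.404 -0.193  0.1  ]
probe r [ 0.402 -0.173  0.15 ]
probe r [ 0.401 -0.168  0.2  ]
stir TR [ 0.448 -0.234  0.04 ]
stir BR [ 0.334 -0.23   0.04 ]
```

```bash
cat > push.py <<'E'
from h import *
import sys
C=np.array([0.4957,-0.3812])
def P(th,z,r=.068): a=np.radians(th);return [C[0]+r*np.cos(a),C[1]+r*np.sin(a),z]
if __name__=="__main__":
    s=ctrl.sense();p=s["tcp_pos"][:2]-C
    print("now r",np.hypot(*p).round(4),"th",np.degrees(np.arctan2(p[1],p[0])).round(1),"z",s["tcp_pos"][2].round(4),"F",s["force"].round(1),s["ee_rot"].round(1))
    for a in sys.argv[1:]:
        th,z,yo=[float(v) for v in a.split(",")]
        sh,rv=delta(s,P(th,z),th-180+yo);print(a,sh,rv)
E
python3 push.py 34,.06,0 34,.02,0
```

```text
now r 0.0869 th 71.1 z 0.2679 F [ 0.2  1.1 -0.8] [ -90.3   -0.2 -129.9]
34,.06,0 [ 1.51 20.76  5.12] [ 0.3 16.1  0.2]
34,.02,0 [ 1.5  24.76  5.15] [ 0.3 16.1  0.2]
```

```bash
python3 -m pendant '[[[0,0.8,2,2.5,0.3,8,0.2],[0,1.5,5,5.1,0.3,16,0.2],[0,1.5,9,5.1,0.3,16,0.2],[0,1.5,13,5.1,0.3,16,0.2],[0,1.5,16.5,5.1,0.3,16,0.2],[0,1.5,19,5.1,0.3,16,0.2],[0,1.5,20.2,5.1,0.3,16,0.2],[0,1.5,20.2,5.1,0.3,16,0.2]]]' 10
python3 push.py 34,.04,0 34,.02,0
python3 - <<'E'
from h import *
c=get_calibration("wrist");im=camera("wrist")
import pickle;pickle.dump(c,open("c9.pkl","wb"))
cv2.imwrite("pics/w9.png",im[:,:,::-1])
cv2.imwrite("pics/s9.png",cv2.resize(camera("scene")[130:230,290:400,::-1],None,fx=5,fy=5))
E
```

```text
t: 12.55
tcp_pos: [0.5526, -0.3423, 0.066]
ee_rot: [-90.0, 0.0, -145.9]
force: [-0.4, 0.4, 0.8]
opening: 0.0008
now r 0.0689 th 34.4 z 0.066 F [-0.4  0.4  0.8] [ -90.     0.  -145.9]
34,.04,0 [0.09 2.6  0.04] [ 0.   0.1 -0. ]
34,.02,0 [0.09 4.6  0.04] [ 0.   0.1 -0. ]
```

View pics/w9.png

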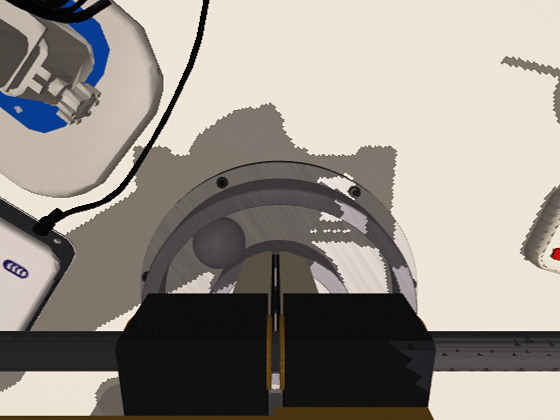

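View pics/s9.png

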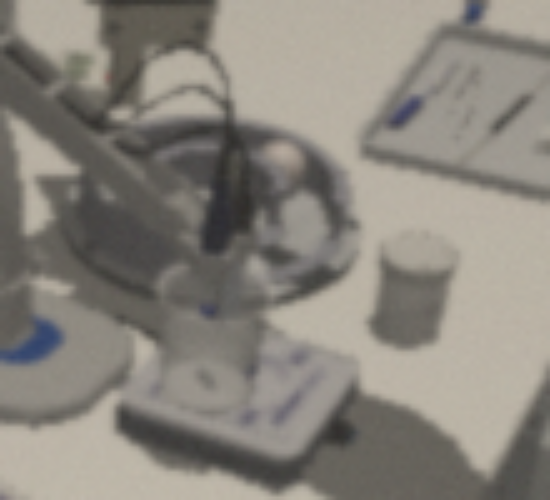

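```bash
python3 -m pendant '[[[0,0.1,0.6,0,0,0,0],[0,0.1,1.2,0,0,0,0],[0,0.1,1.6,0,0,0,0],[0,0.1,2.0,0,0,0,0],[0,0.1,2.3,0,0,0,0],[0,0.1,2.6,0,0,0,0],[0,0.1,2.9,0,0,0,0],[0,0.1,3.1,0,0,0,0]]]' 10
python3 push.py 34,.021,0 40,.021,0 48,.021,0
python3 - <<'E'
from h import *;import pickle
c=pickle.load(open("c9.pkl","rb"));X=onplane(c,219,242,.0285);print(X,np.hypot(X[0]-.4957,X[1]+.3812),np.degrees(np.arctan2(X[1]+.3812,X[0]-.4957)))
E
```

```text
t: 13.65
tcp_pos: [0.5525, -0.3438, 0.036]
ee_rot: [-89.9, 0.1, -145.9]
force: [-0.7, 0.2, -0.2]
opening: 0.0004
now r 0.068 th 33.4 z 0.036 F [-0.7  0.2 -0.2] [-8.990e+01  1.000e-01 -1.459e+02]
34,.021,0 [ 0.    1.5  -0.08] [-0.1  0.1 -0.1]
40,.021,0 [ 0.04  1.5  -0.79] [-0.1 -5.9 -0.1]
48,.021,0 [ 0.2   1.49 -1.72] [ -0.1 -13.9  -0. ]
[ 0.51760396 -0.31765748  0.0285    ] 0.06721186656617618 70.98023793929916
```

```bash
python3 -m pendant '[[[0,0,0.5,0,0,0,0],[0,0,1.0,0,0,0,0],[0,0,1.5,-0.1,0,0,0],[0,0,1.5,-0.3,0,-2,0],[0,0,1.5,-0.6,0,-4,0],[0,0.05,1.5,-0.8,0,-6,0],[0,0.05,1.5,-1.0,0,-8,0],[0,0.1,1.5,-1.3,0,-10,0]]]' 10
python3 push.py  47,.021,0 50,.021,0 53,.021,0 56,.021,0 59,.021,0 62,.021,0
```

```text
t: 14.65
tcp_pos: [0.5443, -0.3335, 0.0211]
ee_rot: [-89.9, 0.0, -135.8]
force: [0.4, 0.1, -0.9]
opening: 0.0006
now r 0.0681 th 44.4 z 0.0211 F [ 0.4  0.1 -0.9] [ -89.9    0.  -135.8]
47,.021,0 [ 0.02  0.01 -0.31] [-0.1 -2.8 -0. ]
50,.021,0 [ 0.04  0.01 -0.66] [-0.1 -5.8 -0. ]
53,.021,0 [ 0.09  0.   -1.01] [-0.2 -8.8 -0. ]
56,.021,0 [ 0.15  0.   -1.36] [ -0.2 -11.8  -0. ]
59,.021,0 [ 0.24  0.   -1.71] [ -0.2 -14.8  -0. ]
62,.021,0 [ 0.33  0.   -2.05] [ -0.2 -17.8  -0. ]
```

```bash
python3 -m pendant '[[[0,0.02,0,-0.3,0,-2.5,0],[0,0.03,0,-0.5,0,-5,0],[0,0.06,0,-0.8,0,-7,0],[0,0.1,0,-1.05,0,-9,0],[0,0.15,0,-1.3,0,-11.5,0],[0,0.2,0,-1.55,0,-13.5,0],[0,0.27,0,-1.8,0,-16,0],[0,0.33,0,-2.05,0,-18,0]]]' 10
python3 push.py  64,.021,0 67,.021,0 70,.021,0 73,.021,0 76,.021,0 79,.021,0
python3 - <<'E'
from h import *
c=get_calibration("wrist");im=camera("wrist")
cv2.imwrite("pics/w10.png",im[:,:,::-1])
cv2.imwrite("pics/s10.png",cv2.resize(camera("scene")[130:230,290:400,::-1],None,fx=5,fy=5))
E
```

```text
t: 15.65
tcp_pos: [0.5276, -0.3211, 0.021]
ee_rot: [-89.8, -0.0, -117.6]
force: [-0.5, -0.4, -1.3]
opening: 0.0004
now r 0.068 th 62.1 z 0.021 F [-0.5 -0.4 -1.3] [ -89.8   -0.  -117.6]
64,.021,0 [ 0.    0.   -0.23] [-0.2 -1.6  0. ]
67,.021,0 [ 0.02  0.   -0.58] [-0.2 -4.6  0. ]
70,.021,0 [ 0.06  0.   -0.94] [-0.2 -7.6  0. ]
73,.021,0 [ 0.12  0.   -1.29] [ -0.2 -10.6   0. ]
76,.021,0 [ 0.19 -0.   -1.64] [ -0.2 -13.6   0. ]
79,.021,0 [ 0.29 -0.   -1.98] [ -0.2 -16.6   0. ]
```

View pics/w10.png

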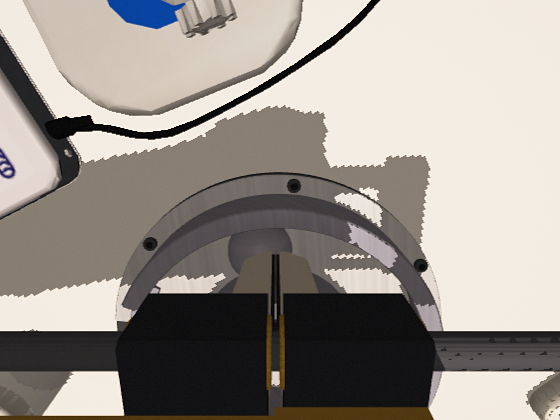

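View pics/s10.png

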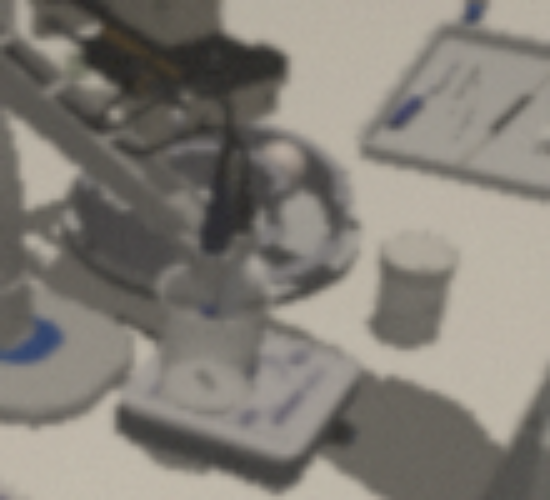

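Run:
```python
from h import *
c=get_calibration("wrist")
for p in [(258,246),(260,244)]:
 X=onplane(c,*p,.0285);print(X,np.hypot(X[0]-.4957,X[1]+.3812),np.degrees(np.arctan2(X[1]+.3812,X[0]-.4957)))
```

```text
[ 0.51743681 -0.31494728  0.0285    ] 0.06972741586558762 71.83588757618726
[ 0.51897829 -0.31442287  0.0285    ] 0.07071820418719367 70.78161084512534
```

Run:
```python
from h import *
c=get_calibration("wrist")
for p in [(260,255),(260,259),(260,262)]:
 X=onplane(c,*p,.0285);print(X.round(4),np.hypot(X[0]-.4957,X[1]+.3812).round(4),np.degrees(np.arctan2(X[1]+.3812,X[0]-.4957)).round(1))
# predicted px of a ball at r .068 various angles
for a in [70,75,80,85,90,95]:
  r=np.radians(a);print(a,proj(c,[.4957+.068*np.cos(r),-.3812+.068*np.sin(r),.0285]).round(1))
print(proj(c,ctrl.sense()["tcp_pos"]))
im=cv2.imread("pics/w10.png");cv2.imwrite("pics/w10z.png",cv2.resize(im[170:310,130:430],None,fx=2.6,fy=2.6,interpolation=cv2.INTER_CUBIC))
```

```text
[ 0.5159 -0.3202  0.0285] 0.0643 71.7
[ 0.5147 -0.3223  0.0285] 0.0619 72.1
[ 0.5138 -0.3239  0.0285] 0.0601 72.4
70 [262.4 248.3]
75 [251.9 250.1]
80 [241.7 252.7]
85 [231.8 256.1]
90 [222.4 260.3]
95 [213.4 265.3]
[278.86988733 242.37587828]
```

View pics/w10z.png

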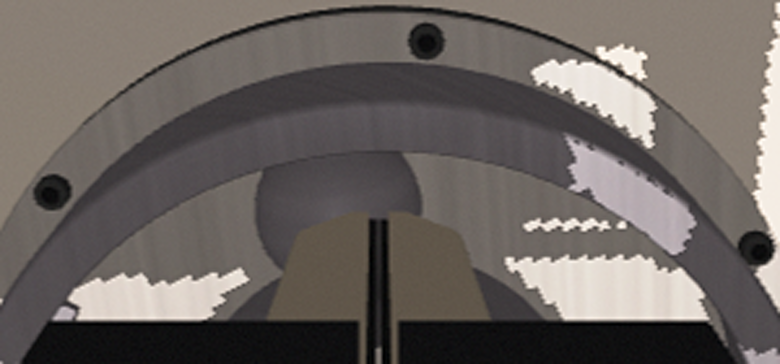

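Run:
```python
from h import *
c=get_calibration("wrist");s=ctrl.sense();R=toolR(s)
for y in [0,-.02,-.04]:
  for x in [-.0075,0,.0075]:
    print(y,x,proj(c,s["tcp_pos"]+R@np.array([x,y,0])).round(1), proj(c,s["tcp_pos"]+R@np.array([x,y,.0175])).round(1))
for h in [-.104,.064]: print("axis",h,proj(c,s["tcp_pos"]+[0,0,h]).round(1))
```

```text
0 -0.0075 [278.9 230. ] [309.7 230. ]
0 0 [278.9 242.4] [309.4 242.4]
0 0.0075 [278.8 254.5] [309.1 254.5]
-0.02 -0.0075 [279.3 242.7] [313.1 242.7]
-0.02 0 [279.2 256.2] [312.8 256.2]
-0.02 0.0075 [279.2 269.4] [312.4 269.3]
-0.04 -0.0075 [279.7 258.3] [317.3 258.2]
-0.04 0 [279.6 273. ] [316.8 273. ]
-0.04 0.0075 [279.6 287.4] [316.3 287.4]
axis -0.104 [277.5 197.7]
axis 0.064 [280.7 298.7]
```

Run:
```python
import cv2,numpy as np
im=cv2.imread("pics/w10.png")[205:300,210:350]
im=cv2.resize(im,None,fx=5.5,fy=5.5,interpolation=cv2.INTER_CUBIC)
im=(255*(np.clip(im/150.,0,1))**.6).astype(np.uint8)
cv2.imwrite("pics/w10y.png",im)
```

```text
(no output)
```

View pics/w10y.png

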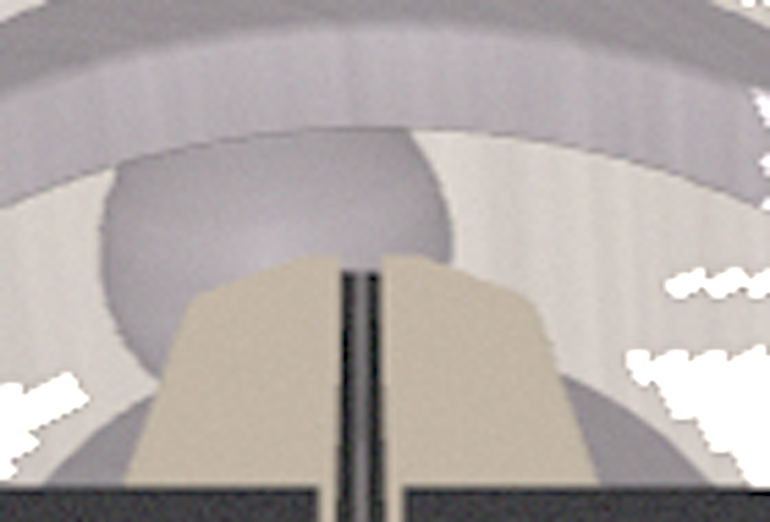

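```bash
python3 push.py 56,.021,0 50,.021,0 44,.021,0 36,.021,0 36,.009,0
```

```text
now r 0.068 th 62.2 z 0.021 F [ 0.1 -0.2 -0.3] [ -89.9    0.  -117.7]
56,.021,0 [0.04 0.   0.74] [-0.1  6.3 -0. ]
50,.021,0 [0.16 0.   1.44] [-0.1 12.3 -0. ]
44,.021,0 [0.34 0.01 2.13] [-0.1 18.3 -0. ]
36,.021,0 [0.7  0.01 3.  ] [-0.1 26.3 -0. ]
36,.009,0 [0.7  1.21 3.  ] [-0.1 26.3 -0. ]
```

```bash
python3 -m pendant '[[[0,0.04,0,0.7,0,6,0],[0,0.16,0,1.4,0,12,0],[0,0.34,0,2.1,0,18,0],[0,0.7,0,3.0,0,26,0],[0,0.7,0.4,3.0,0,26,0],[0,0.7,0.8,3.0,0,26,0],[0,0.7,1.1,3.0,0,26,0],[0,0.7,1.2,3.0,0,26,0]]]' 10
python3 push.py 36,-.005,0
python3 - <<'E'
from h import *
im=camera("wrist")[200:300,150:400,::-1]
cv2.imwrite("pics/w11.png",cv2.resize(im,None,fx=3,fy=3))
E
```

```text
t: 16.75
tcp_pos: [0.5503, -0.3409, 0.0087]
ee_rot: [-89.9, 0.0, -143.7]
force: [-0.5, -1.1, -0.5]
opening: 0.0004
now r 0.0678 th 36.4 z 0.0087 F [-0.5 -1.1 -0.5] [ -89.9    0.  -143.7]
36,-.005,0 [-0.02  1.37  0.05] [-0.1  0.3 -0. ]
```

View pics/w11.png

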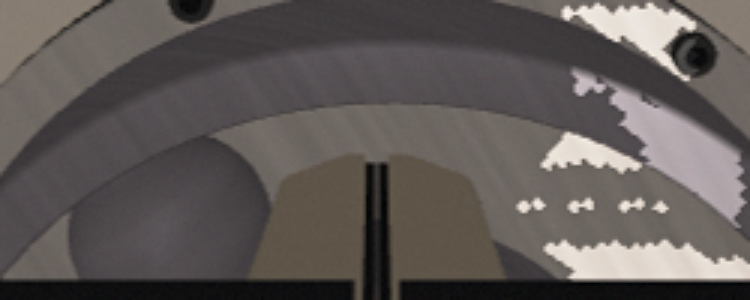

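Run:
```python
from h import *
import pickle
c=pickle.load(open("c1.pkl","rb"))
for p in [(480,170),(505,190),(540,200)]: print(onplane(c,*p,.079).round(3))
im=cv2.imread("pics/w1.png");cv2.imwrite("pics/w1v.png",cv2.resize(im[50:270,400:560],None,fx=2.7,fy=2.7))
t=cv2.imread("pics/top0.png");cv2.imwrite("pics/topv.png",cv2.resize(t[110:230,340:520],None,fx=4,fy=4))
```

```text
[ 0.723 -0.444  0.079]
[ 0.74  -0.483  0.079]
[ 0.774 -0.517  0.079]
```

View pics/w1v.png

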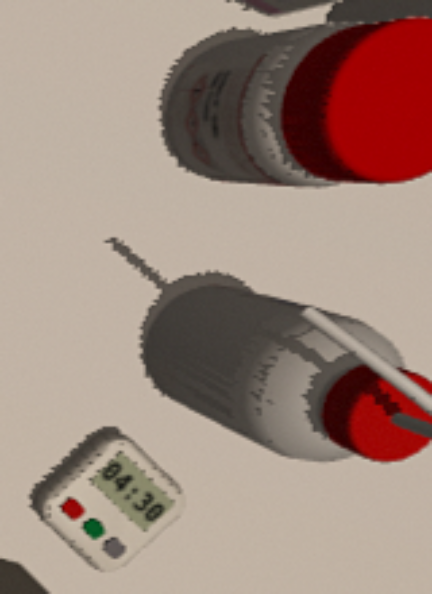

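View pics/topv.png

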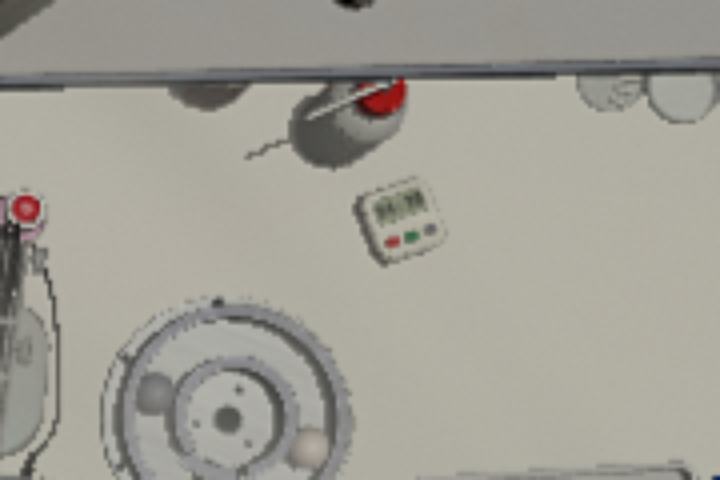

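```bash
python3 -m pendant '[[[0,0,0.3,0,0,0,0],[0,0,0.6,0,0,0,0],[0,0,0.8,0,0,0,0],[0,0,1.0,0,0,0,0],[0,0,1.2,0,0,0,0],[0,0,1.4,0,0,0,0],[0,0,1.4,0,0,0,0],[0,0,1.4,0,0,0,0]]]' 10
python3 push.py 36,-.012,0
python3 - <<'E'
from h import *
im=camera("wrist")[200:300,150:400,::-1]
cv2.imwrite("pics/w12.png",cv2.resize(im,None,fx=3,fy=3))
c=get_calibration("wrist")
for a in [70,71.5,75,80]:
  r=np.radians(a);print(a,proj(c,[.4957+.068*np.cos(r),-.3812+.068*np.sin(r),.0285]).round(1))
E
```

```text
t: 17.8
tcp_pos: [0.5504, -0.3411, -0.0052]
ee_rot: [-89.9, 0.1, -143.7]
force: [-0.5, 0.2, 0.1]
opening: 0.0006
now r 0.0679 th 36.3 z -0.0052 F [-0.5  0.2  0.1] [-8.990e+01  1.000e-01 -1.437e+02]
36,-.012,0 [-0.01  0.68  0.03] [-0.1  0.3 -0.1]
70 [202.6 286.7]
71.5 [199.7 288.6]
75 [193.4 293.1]
80 [184.9 300.1]
```

View pics/w12.png

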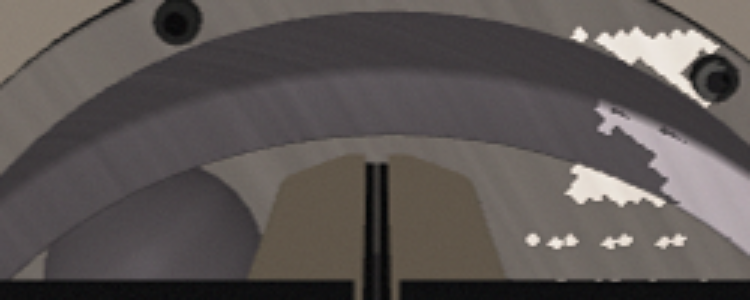

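```bash
python3 push.py 40,-.009,0 44,-.009,0 48,-.009,0 52,-.009,0 56,-.009,0
```

```text
now r 0.0679 th 36.2 z -0.0052 F [ 0.5 -0.8 -0. ] [-8.990e+01  1.000e-01 -1.437e+02]
40,-.009,0 [ 0.01  0.38 -0.45] [-0.1 -3.7 -0.1]
44,-.009,0 [ 0.06  0.38 -0.92] [-0.1 -7.7 -0. ]
48,-.009,0 [ 0.14  0.38 -1.39] [ -0.1 -11.7  -0. ]
52,-.009,0 [ 0.25  0.38 -1.85] [ -0.1 -15.7  -0. ]
56,-.009,0 [ 0.39  0.38 -2.3 ] [ -0.1 -19.7  -0. ]
```

```bash
python3 -m pendant '[[[0,0,0.2,0,0,0,0],[0,0,0.4,-0.2,0,-1.5,0],[0,0,0.4,-0.5,0,-4,0],[0,0.05,0.4,-0.8,0,-6.5,0],[0,0.1,0.4,-1.1,0,-9,0],[0,0.14,0.4,-1.4,0,-11.7,0],[0,0.2,0.4,-1.7,0,-14,0],[0,0.25,0.4,-1.9,0,-16,0]]]' 10
python3 push.py 55,-.009,0 58,-.009,0 61,-.009,0 64,-.009,0 67,-.009,0 70,-.009,0
python3 - <<'E'
from h import *
im=camera("wrist")[200:300,150:400,::-1]
cv2.imwrite("pics/w13.png",cv2.resize(im,None,fx=3,fy=3))
c=get_calibration("wrist")
for a in [71.5,75,80,85]:
  r=np.radians(a);print(a,proj(c,[.4957+.068*np.cos(r),-.3812+.068*np.sin(r),.0285]).round(1))
E
```

```text
t: 18.85
tcp_pos: [0.538, -0.328, -0.0085]
ee_rot: [-89.7, 0.0, -127.6]
force: [1.7, -1.7, 3.7]
opening: 0.0007
now r 0.068 th 51.5 z -0.0085 F [ 1.7 -1.7  3.7] [ -89.7    0.  -127.6]
55,-.009,0 [ 0.    0.05 -0.41] [-0.3 -2.6 -0. ]
58,-.009,0 [ 0.03  0.04 -0.77] [-0.3 -5.6 -0. ]
61,-.009,0 [ 0.07  0.04 -1.12] [-0.3 -8.6 -0. ]
64,-.009,0 [ 0.13  0.04 -1.47] [ -0.3 -11.6  -0. ]
67,-.009,0 [ 0.21  0.04 -1.82] [ -0.3 -14.6   0. ]
70,-.009,0 [ 0.31  0.04 -2.16] [ -0.3 -17.6   0. ]
71.5 [232.5 276.8]
75 [224.5 279.6]
80 [213.6 284.3]
85 [203.3 289.9]
```

View pics/w13.png

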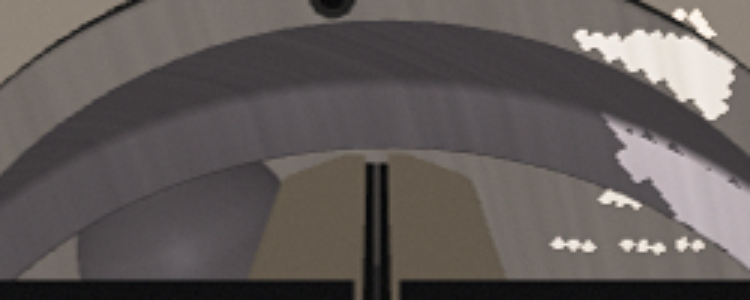

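```bash
python3 -m pendant '[[[0,0,0,-0.3,0,-2,0],[0,0.02,0,-0.6,0,-4.5,0],[0,0.05,0,-0.9,0,-7,0],[0,0.08,0,-1.2,0,-9.3,0],[0,0.13,0,-1.5,0,-12,0],[0,0.2,0,-1.8,0,-14.5,0],[0,0.26,0,-2.0,0,-16.5,0],[0,0.33,0,-2.2,0,-18,0]]]' 10
python3 push.py 73,-.009,0 76,-.009,0 79,-.009,0 82,-.009,0 85,-.009,0 88,-.009,0
python3 - <<'E'
from h import *
im=camera("wrist")[200:300,150:400,::-1]
cv2.imwrite("pics/w14.png",cv2.resize(im,None,fx=3,fy=3))
c=get_calibration("wrist")
for a in [90,95,100,105]:
  r=np.radians(a);print(a,proj(c,[.4957+.068*np.cos(r),-.3812+.068*np.sin(r),.0285]).round(1))
E
```

```text
t: 19.9
tcp_pos: [0.5185, -0.3165, -0.0086]
ee_rot: [-89.8, -0.0, -109.4]
force: [3.7, -3.3, 4.6]
opening: 0.0002
now r 0.0686 th 70.6 z -0.0086 F [ 3.7 -3.3  4.6] [ -89.8   -0.  -109.4]
73,-.009,0 [ 0.06  0.03 -0.29] [-0.2 -2.4  0. ]
76,-.009,0 [ 0.09  0.03 -0.65] [-0.2 -5.4  0. ]
79,-.009,0 [ 0.13  0.03 -1.  ] [-0.2 -8.4  0. ]
82,-.009,0 [ 0.19  0.03 -1.35] [ -0.2 -11.4   0. ]
85,-.009,0 [ 0.27  0.03 -1.7 ] [ -0.2 -14.4   0. ]
88,-.009,0 [ 0.37  0.03 -2.04] [ -0.2 -17.4   0. ]
90 [233.2 279.2]
95 [222.  283.4]
100 [211.3 288.5]
105 [201.2 294.3]
```

View pics/w14.png

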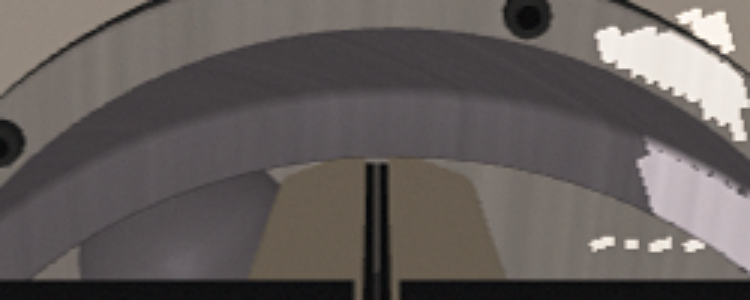

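```bash
python3 -m pendant '[[[0,0.06,0,-0.3,0,-2.2,0],[0,0.08,0,-0.6,0,-4.6,0],[0,0.11,0,-0.85,0,-7,0],[0,0.14,0,-1.1,0,-9.4,0],[0,0.19,0,-1.35,0,-11.4,0],[0,0.25,0,-1.6,0,-13.6,0],[0,0.31,0,-1.85,0,-15.6,0],[0,0.37,0,-2.05,0,-17.4,0]]]' 10
python3 push.py 91,-.009,0 94,-.009,0 97,-.009,0 100,-.009,0 103,-.009,0 106,-.009,0
python3 - <<'E'
from h import *
im=camera("wrist")[200:300,100:400,::-1]
cv2.imwrite("pics/w15.png",cv2.resize(im,None,fx=2.6,fy=2.6))
cv2.imwrite("pics/s15.png",cv2.resize(camera("scene")[110:230,270:400,::-1],None,fx=5,fy=5))
c=get_calibration("wrist")
for a in [110,115,120,125]:
  r=np.radians(a);print(a,proj(c,[.4957+.068*np.cos(r),-.3812+.068*np.sin(r),.0285]).round(1))
E
```

```text
t: 20.95
tcp_pos: [0.4983, -0.3134, -0.0085]
ee_rot: [-89.7, -0.1, -91.9]
force: [2.3, -1.5, 2.0]
opening: 0.0002
now r 0.0678 th 87.8 z -0.0085 F [ 2.3 -1.5  2. ] [-89.7  -0.1 -91.9]
91,-.009,0 [-0.01  0.04 -0.38] [-0.3 -2.9  0.1]
94,-.009,0 [ 0.02  0.04 -0.73] [-0.3 -5.9  0.1]
97,-.009,0 [ 0.06  0.04 -1.08] [-0.3 -8.9  0.1]
100,-.009,0 [ 0.13  0.04 -1.43] [ -0.3 -11.9   0.1]
103,-.009,0 [ 0.21  0.04 -1.78] [ -0.3 -14.9   0.1]
106,-.009,0 [ 0.31  0.04 -2.12] [ -0.3 -17.9   0.1]
110 [227.  280.9]
115 [216.  285.5]
120 [205.7 291. ]
125 [196.  297.2]
```

View pics/w15.png

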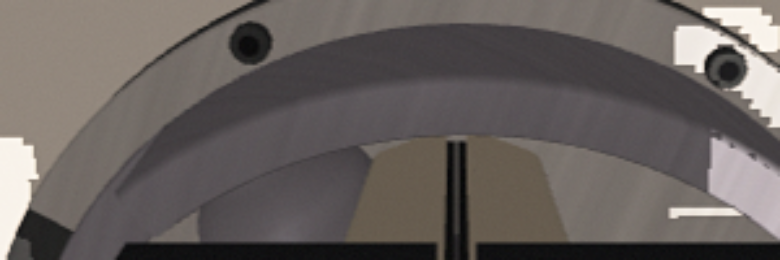

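View pics/s15.png

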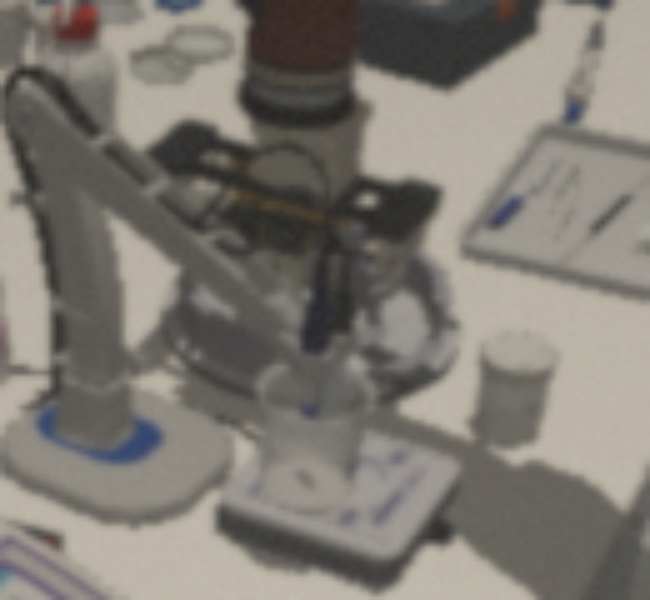

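```bash
python3 -m pendant '[[[0,0,0,-0.3,0,-2.2,0],[0,0.01,0,-0.6,0,-4.7,0],[0,0.04,0,-0.85,0,-7,0],[0,0.08,0,-1.1,0,-9.2,0],[0,0.13,0,-1.4,0,-11.7,0],[0,0.18,0,-1.65,0,-13.8,0],[0,0.24,0,-1.9,0,-16,0],[0,0.3,0,-2.1,0,-17.9,0]]]' 10
python3 push.py 108,-.009,0 110,-.009,0 112,-.009,0 114,-.009,0 116,-.009,0 118,-.009,0
python3 - <<'E'
from h import *
im=camera("wrist")[200:300,100:400,::-1]
cv2.imwrite("pics/w16.png",cv2.resize(im,None,fx=2.6,fy=2.6))
c=get_calibration("wrist")
for a in [130,135,140,145]:
  r=np.radians(a);print(a,proj(c,[.4957+.068*np.cos(r),-.3812+.068*np.sin(r),.0285]).round(1))
E
```

```text
t: 22.05
tcp_pos: [0.4756, -0.3157, -0.0091]
ee_rot: [-89.9, -0.1, -73.9]
force: [0.5, -0.1, 1.8]
opening: 0.0006
now r 0.0685 th 107.1 z -0.0091 F [ 0.5 -0.1  1.8] [-89.9  -0.1 -73.9]
108,-.009,0 [ 0.05 -0.01 -0.11] [-0.1 -1.9  0.1]
110,-.009,0 [ 0.07 -0.01 -0.35] [-0.1 -3.9  0.1]
112,-.009,0 [ 0.09 -0.01 -0.58] [-0.1 -5.9  0.1]
114,-.009,0 [ 0.12 -0.01 -0.82] [-0.1 -7.9  0.1]
116,-.009,0 [ 0.15 -0.01 -1.05] [-0.1 -9.9  0.1]
118,-.009,0 [ 0.2  -0.02 -1.29] [ -0.1 -11.9   0.1]
130 [224.6 285.5]
135 [213.8 290.4]
140 [203.7 296.2]
145 [194.3 302.6]
```

View pics/w16.png

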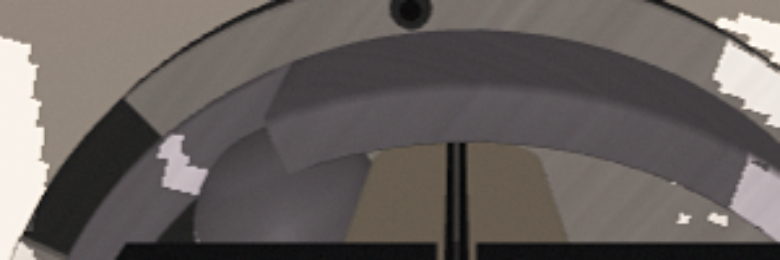

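```bash
python3 -m pendant '[[[0,0.03,0,-0.1,0,-1.5,0],[0,0.05,0,-0.2,0,-2.5,0],[0,0.06,0,-0.3,0,-3.5,0],[0,0.07,0,-0.4,0,-4.4,0],[0,0.08,0,-0.5,0,-5.2,0],[0,0.1,0,-0.6,0,-6,0],[0,0.11,0,-0.7,0,-7,0],[0,0.12,0,-0.8,0,-7.8,0]]]' 10
python3 push.py 114,-.009,0 116,-.009,0 118,-.009,0 120,-.009,0
python3 - <<'E'
from h import *
im=camera("wrist")[200:300,100:400,::-1]
cv2.imwrite("pics/w17.png",cv2.resize(im,None,fx=2.6,fy=2.6))
c=get_calibration("wrist")
for a,z in [(140,.0285),(145,.0285),(150,.0285),(154,.026),(158,.026)]:
  r=np.radians(a);print(a,proj(c,[.4957+.068*np.cos(r),-.3812+.068*np.sin(r),z]).round(1))
E
```

```text
t: 23.1
tcp_pos: [0.468, -0.3194, -0.0091]
ee_rot: [-89.9, -0.1, -66.1]
force: [1.5, -0.0, 2.4]
opening: 0.0004
now r 0.0677 th 114.2 z -0.0091 F [ 1.5 -0.   2.4] [-89.9  -0.1 -66.1]
114,-.009,0 [-0.03 -0.01  0.02] [-0.1 -0.1  0.1]
116,-.009,0 [-0.02 -0.01 -0.22] [-0.1 -2.1  0.1]
118,-.009,0 [-0.01 -0.01 -0.45] [-0.1 -4.1  0.1]
120,-.009,0 [ 0.01 -0.01 -0.69] [-0.1 -6.1  0.1]
140 [217.3 286.8]
145 [206.8 292.1]
150 [197.  298.1]
154 [190.8 300.9]
158 [184.2 306.6]
```

View pics/w17.png

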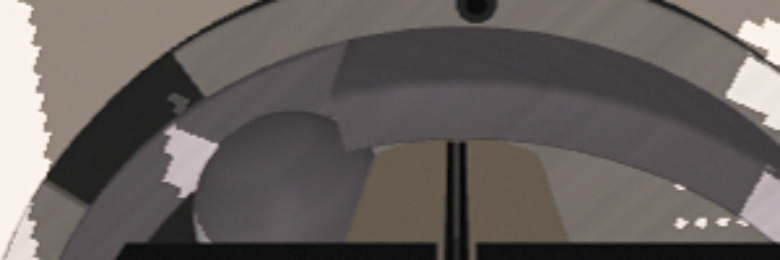

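```bash
python3 -m pendant '[[[0,-0.02,0,-0.05,0,-0.5,0],[0,-0.02,0,-0.1,0,-1,0],[0,-0.02,0,-0.15,0,-1.5,0],[0,-0.02,0,-0.2,0,-2,0],[0,-0.02,0,-0.25,0,-2.4,0],[0,-0.02,0,-0.3,0,-2.8,0],[0,-0.02,0,-0.34,0,-3.2,0],[0,-0.02,0,-0.38,0,-3.5,0]]]' 10
python3 push.py 118,-.009,0 119,-.009,0 120,-.009,0 121,-.009,0
python3 - <<'E'
from h import *
im=camera("wrist")[200:300,100:400,::-1]
cv2.imwrite("pics/w18.png",cv2.resize(im,None,fx=2.6,fy=2.6))
c=get_calibration("wrist")
for a,z in [(145,.0285),(150,.0285),(154,.026),(158,.026)]:
  r=np.radians(a);print(a,proj(c,[.4957+.068*np.cos(r),-.3812+.068*np.sin(r),z]).round(1))
E
```

```text
t: 24.15
tcp_pos: [0.4643, -0.3209, -0.0091]
ee_rot: [-89.9, -0.1, -62.5]
force: [1.2, 0.6, 2.3]
opening: 0.0003
now r 0.068 th 117.5 z -0.0091 F [1.2 0.6 2.3] [-89.9  -0.1 -62.5]
118,-.009,0 [ 0.   -0.01 -0.06] [-0.1 -0.5  0.1]
119,-.009,0 [ 0.   -0.01 -0.18] [-0.1 -1.5  0.1]
120,-.009,0 [ 0.01 -0.01 -0.3 ] [-0.1 -2.5  0.1]
121,-.009,0 [ 0.02 -0.01 -0.42] [-0.1 -3.5  0.1]
145 [213.2 288.9]
150 [202.9 294.5]
154 [196.2 296.8]
158 [189.1 302.2]
```

View pics/w18.png

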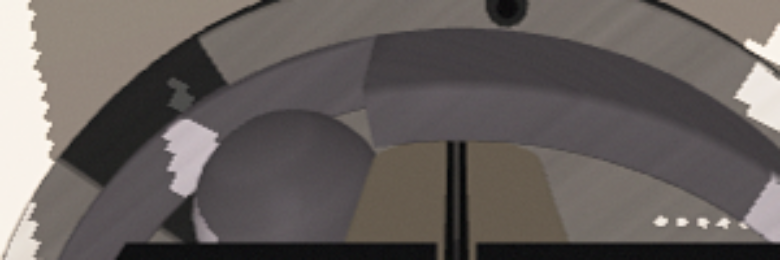

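```bash
python3 -m pendant '[[[0,0,0,-0.04,0,-0.4,0],[0,0,0,-0.08,0,-0.7,0],[0,0,0,-0.12,0,-1,0],[0,0,0,-0.16,0,-1.3,0],[0,0,0,-0.2,0,-1.6,0],[0,0,0,-0.23,0,-1.9,0],[0,0,0,-0.26,0,-2.2,0],[0,0,0,-0.3,0,-2.5,0]]]' 10
python3 push.py 121,-.009,0 122,-.009,0 123,-.009,0 124,-.009,0
python3 - <<'E'
from h import *
im=camera("wrist")[200:300,100:400,::-1]
cv2.imwrite("pics/w19.png",cv2.resize(im,None,fx=2.6,fy=2.6))
c=get_calibration("wrist")
for a,z in [(145,.0285),(150,.0285),(154,.026),(158,.026)]:
  r=np.radians(a);print(a,proj(c,[.4957+.068*np.cos(r),-.3812+.068*np.sin(r),z]).round(1))
E
```

```text
t: 25.2
tcp_pos: [0.4617, -0.3223, -0.0091]
ee_rot: [-89.9, -0.2, -60.0]
force: [2.5, 1.5, 2.9]
opening: 0.0008
now r 0.068 th 120.0 z -0.0091 F [2.5 1.5 2.9] [-89.9  -0.2 -60. ]
121,-.009,0 [-0.   -0.01 -0.12] [-0.1 -1.   0.2]
122,-.009,0 [ 0.   -0.01 -0.24] [-0.1 -2.   0.2]
123,-.009,0 [ 0.01 -0.01 -0.36] [-0.1 -3.   0.2]
124,-.009,0 [ 0.02 -0.01 -0.47] [-0.1 -4.   0.2]
145 [218.5 286.5]
150 [207.9 291.6]
154 [200.9 293.7]
158 [193.4 298.8]
```

View pics/w19.png

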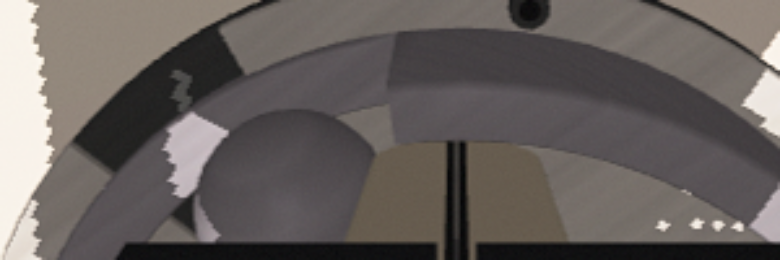

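```bash
python3 -m pendant '[[[0,0,0,-0.04,0,-0.3,0],[0,0,0,-0.07,0,-0.6,0],[0,0,0,-0.1,0,-0.8,0],[0,0,0,-0.13,0,-1.1,0],[0,0,0,-0.16,0,-1.4,0],[0,0,0,-0.2,0,-1.6,0],[0,0,0,-0.23,0,-1.9,0],[0,0,0,-0.26,0,-2.2,0]]]' 10
python3 push.py 123,-.009,0 124,-.009,0 125,-.009,0
python3 - <<'E'
from h import *
im=camera("wrist")[200:300,100:400,::-1]
cv2.imwrite("pics/w20.png",cv2.resize(im,None,fx=2.6,fy=2.6))
c=get_calibration("wrist")
for a,z in [(145,.0285),(150,.0285),(154,.026),(158,.026)]:
  r=np.radians(a);print(a,proj(c,[.4957+.068*np.cos(r),-.3812+.068*np.sin(r),z]).round(1))
E
```

```text
t: 26.25
tcp_pos: [0.4591, -0.3237, -0.0092]
ee_rot: [-90.0, -0.1, -57.8]
force: [2.0, 0.6, 2.7]
opening: 0.0005
now r 0.0681 th 122.5 z -0.0092 F [2.  0.6 2.7] [-90.   -0.1 -57.8]
123,-.009,0 [ 0.01 -0.02 -0.06] [-0.  -0.8  0.1]
124,-.009,0 [ 0.02 -0.02 -0.18] [-0.  -1.8  0.1]
125,-.009,0 [ 0.02 -0.02 -0.3 ] [-0.  -2.8  0.1]
145 [224.  285.1]
150 [213.1 289.8]
154 [205.7 291.7]
158 [198.  296.5]
```

View pics/w20.png

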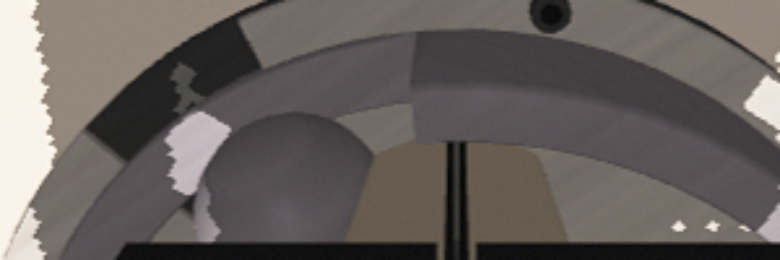

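```bash
python3 -m pendant '[[[0,0.01,0,-0.04,0,-0.3,0],[0,0.01,0,-0.08,0,-0.6,0],[0,0.01,0,-0.11,0,-0.9,0],[0,0.01,0,-0.14,0,-1.2,0],[0,0.01,0,-0.17,0,-1.5,0],[0,0.01,0,-0.2,0,-1.8,0],[0,0.01,0,-0.2,0,-1.8,0],[0,0.01,0,-0.2,0,-1.8,0]]]' 10
python3 push.py 125,-.009,0 126,-.009,0 127,-.009,0
python3 - <<'E'
from h import *
im=camera("wrist")[200:300,100:400,::-1]
cv2.imwrite("pics/w21.png",cv2.resize(im,None,fx=2.6,fy=2.6))
c=get_calibration("wrist")
for a,z in [(145,.0285),(150,.0285),(154,.026),(158,.026)]:
  r=np.radians(a);print(a,proj(c,[.4957+.068*np.cos(r),-.3812+.068*np.sin(r),z]).round(1))
E
```

```text
t: 27.3
tcp_pos: [0.4573, -0.3249, -0.0092]
ee_rot: [-90.0, -0.1, -56.0]
force: [-0.4, 0.4, 0.1]
opening: 0.0003
now r 0.0681 th 124.3 z -0.0092 F [-0.4  0.4  0.1] [-90.   -0.1 -56. ]
125,-.009,0 [ 0.01 -0.02 -0.08] [-0.  -1.   0.1]
126,-.009,0 [ 0.02 -0.02 -0.2 ] [-0.  -2.   0.1]
127,-.009,0 [ 0.02 -0.02 -0.32] [-0.  -3.   0.1]
145 [227.6 283.5]
150 [216.5 288. ]
154 [208.9 289.7]
158 [201.  294.3]
```

View pics/w21.png

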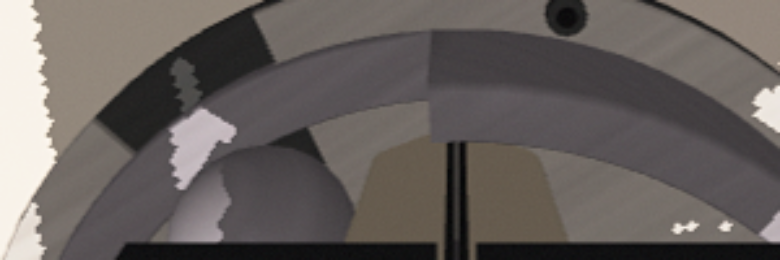

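```bash
python3 -m pendant '[[[0,0,-1,0.1,0,0,0],[0,0,-3,0.1,0,0,0],[0,0,-6,0.1,0,4,0],[0,0,-10,0,0,12,0],[0,0,-14,0,0,20,0],[2,0,-16,0,0,29,0],[4,0,-16,0,0,38,0],[6,0,-16,0,0,46,0]]]' 10
python3 - <<'E'
from h import *
c=get_calibration("wrist")
s=ctrl.sense();print(s["tcp_pos"],s["ee_rot"])
cv2.imwrite("pics/w22.png",camera("wrist")[:,:,::-1])
import pickle;pickle.dump(c,open("c22.pkl","wb"))
print(proj(c,[.4957,-.3812,.0105]),proj(c,[.4327,-.3557,.026]))
E
```

```text
t: 28.35
tcp_pos: [0.4574, -0.3244, 0.1521]
ee_rot: [-89.8, -0.1, -102.2]
force: [-0.3, 0.2, -0.9]
opening: 0.0253
[ 0.45736394 -0.32441027  0.15205   ] [-8.97938809e+01 -9.68920125e-02 -1.02241456e+02]
[327.78086621 235.8165435 ] [258.03219088 229.93963025]
```

View pics/w22.png

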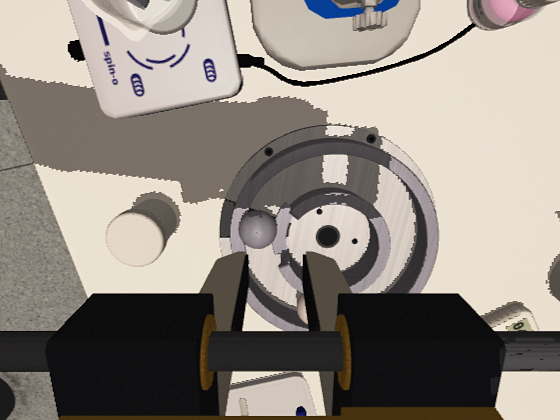

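Run:
```python
from h import *;import pickle
c=pickle.load(open("c22.pkl","rb"))
im=cv2.imread("pics/w22.png");cv2.imwrite("pics/w22z.png",cv2.resize(im[190:270,210:310],None,fx=7,fy=7,interpolation=cv2.INTER_CUBIC))
for p in [(258,230.5)]:
  X=onplane(c,*p,.026);print(X,np.hypot(X[0]-.4957,X[1]+.3812),np.degrees(np.arctan2(X[1]+.3812,X[0]-.4957)))
s=ctrl.sense()
for z in (.06,-.009):print(delta(s,[.4327,-.3562,z],-112))
```

```text
[ 0.43254783 -0.35622678  0.026     ] 0.06791066182729995 158.4239150635422
(array([ 3.64,  9.19, -1.76]), array([-0.2,  9.6,  0.1]))
(array([ 3.62, 16.09, -1.79]), array([-0.2,  9.6,  0.1]))
```

View pics/w22z.png

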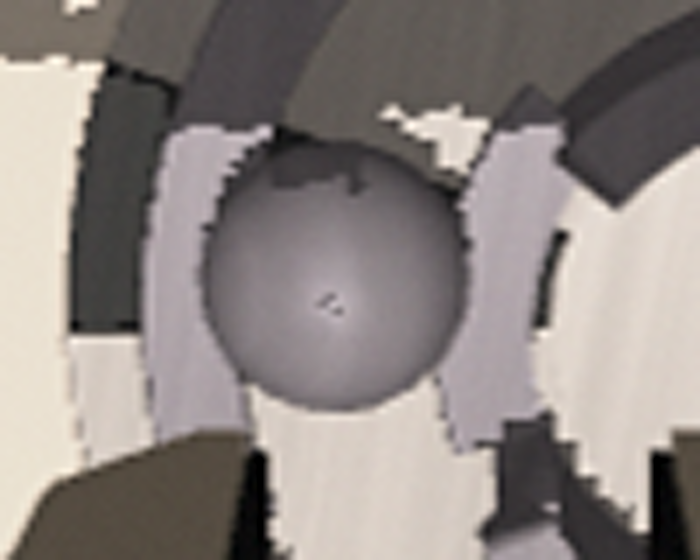

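```bash
python3 -m pendant '[[[6.5,1.2,1,-0.6,0,5,0],[6.5,2.5,2.5,-1.2,-0.2,9.6,0],[6.5,3.65,4.5,-1.77,-0.2,9.6,0],[6.5,3.65,6.5,-1.77,-0.2,9.6,0],[6.5,3.65,8.2,-1.77,-0.2,9.6,0],[6.5,3.65,9.2,-1.77,-0.2,9.6,0],[6.5,3.65,9.2,-1.77,-0.2,9.6,0],[6.5,3.65,9.2,-1.77,-0.2,9.6,0]]]' 10
python3 - <<'E'
from h import *
c=get_calibration("wrist")
s=ctrl.sense();print(s["tcp_pos"],s["force"].round(1))
cv2.imwrite("pics/w23.png",camera("wrist")[150:400,100:450,::-1])
for z in (.02,-.005,-.01):print(delta(s,[.4327,-.3564,z],-112))
print(proj(c,[.4327,-.3564,.026]))
E
```

```text
t: 29.4
tcp_pos: [0.4332, -0.3564, 0.0605]
ee_rot: [-89.9, -0.1, -112.0]
force: [-0.7, 0.8, 0.6]
opening: 0.0653
[ 0.43324108 -0.35641484  0.06052238] [-0.7  0.8  0.6]
(array([ 0.01,  4.05, -0.06]), array([-0.1,  0. ,  0.1]))
(array([ 0.01,  6.55, -0.06]), array([-0.1,  0. ,  0.1]))
(array([ 0.01,  7.05, -0.06]), array([-0.1,  0. ,  0.1]))
[277.50585101 224.09940396]
```

View pics/w23.png

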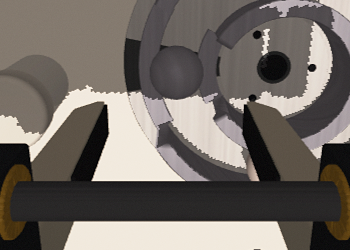

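```bash
python3 -m pendant '[[[6.5,0,1.2,-0.05,0,0,0],[6.5,0,2.6,-0.05,0,0,0],[6.5,0,4.0,-0.05,0,0,0],[6.5,0,5.2,-0.05,0,0,0],[6.5,0,6.0,-0.05,0,0,0],[6.5,0,6.5,-0.05,0,0,0],[6.5,0,6.9,-0.05,0,0,0],[6.5,0,6.9,-0.05,0,0,0]]]' 10
python3 - <<'E'
from h import *
c=get_calibration("wrist")
s=ctrl.sense();print(s["tcp_pos"],s["force"].round(1))
cv2.imwrite("pics/w24.png",camera("wrist")[100:400,50:500,::-1])
print(proj(c,[.4327,-.3564,.026]))
E
```

```text
t: 30.45
tcp_pos: [0.4329, -0.3565, -0.0084]
ee_rot: [-89.9, -0.1, -112.0]
force: [-0.2, -0.2, -0.1]
opening: 0.0651
[ 0.43286808 -0.35648966 -0.00840267] [-0.2 -0.2 -0.1]
[279.246523   268.46457799]
```

View pics/w24.png

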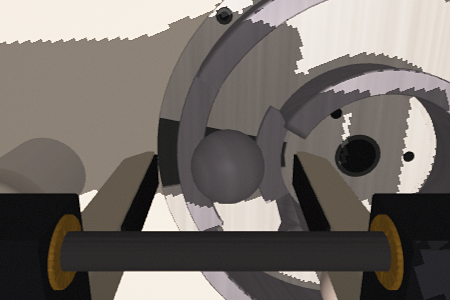

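```bash
python3 -m pendant '[[[6.5,0,0.2,0,0,0,0],[6.5,0,0.3,0,0,0,0],[6.5,0,0.4,0,0,0,0],[6.5,0,0.5,0,0,0,0],[6.5,0,0.6,0,0,0,0],[6.5,0,0.7,0,0,0,0],[6.5,0,0.8,0,0,0,0],[6.5,0,0.8,0,0,0,0]]]' 10
python3 - <<'E'
from h import *
c=get_calibration("wrist")
s=ctrl.sense();print(s["tcp_pos"],s["force"].round(1))
cv2.imwrite("pics/w25.png",camera("wrist")[100:400,50:500,::-1])
print(proj(c,[.4327,-.3564,.026]))
E
```

```text
t: 31.5
tcp_pos: [0.433, -0.3566, -0.0163]
ee_rot: [-89.9, -0.1, -112.0]
force: [0.0, -0.4, -0.1]
opening: 0.0648
[ 0.43298454 -0.35656162 -0.01627094] [ 0.  -0.4 -0.1]
[279.22810664 275.68328901]
```

View pics/w25.png

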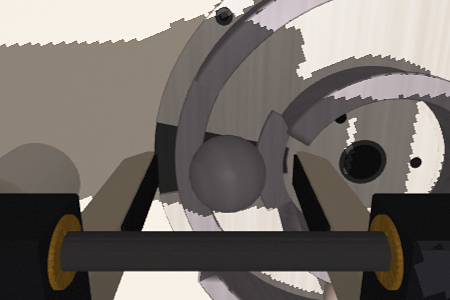

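```bash
python3 -m pendant '[[[6.5,0,0.12,0,0,0,0],[5.5,0,0.12,0,0,0,0],[4.5,0,0.12,0,0,0,0],[4,0,0.12,0,0,0,0],[3.5,0,0.12,0,0,0,0],[3,0,0.12,0,0,0,0],[2.5,0,0.12,0,0,0,0],[2.5,0,0.12,0,0,0,0]]]' 15
python3 - <<'E'
from h import *
s=ctrl.sense();print(s["tcp_pos"],s["force"].round(1),s["opening"])
cv2.imwrite("pics/w26.png",camera("wrist")[100:400,50:500,::-1])
E
```

```text
t: 32.55
tcp_pos: [0.4333, -0.3567, -0.0173]
ee_rot: [-89.8, -0.1, -112.0]
force: [1.2, 0.2, 0.3]
opening: 0.0349
[ 0.43329836 -0.35669583 -0.01733747] [1.2 0.2 0.3] 0.03493973382434992
```

View pics/w26.png

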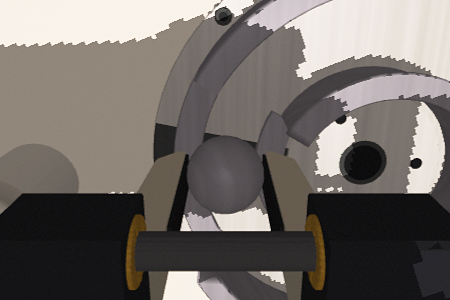

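```bash
python3 -m pendant '[[[4.5,0.2,0,0,0,0,0],[4.5,0.2,0.1,0,0,0,0],[4.5,0.2,0.2,0,0,0,0],[4.5,0.2,0.3,0,0,0,0],[3.5,0.2,0.35,0,0,0,0],[2.5,0.2,0.35,0,0,0,0],[2.5,0.2,0.35,0,0,0,0],[2.5,0.2,0.35,0,0,0,0]]]' 20
python3 - <<'E'
from h import *
s=ctrl.sense();print(s["tcp_pos"],s["force"].round(1),s["opening"])
cv2.imwrite("pics/w27.png",camera("wrist")[100:400,50:500,::-1])
E
```

```text
t: 33.6
tcp_pos: [0.4326, -0.3585, -0.0209]
ee_rot: [-89.8, -0.1, -112.0]
force: [-0.5, 0.7, -0.5]
opening: 0.035
[ 0.43258522 -0.35849945 -0.0208804 ] [-0.5  0.7 -0.5] 0.034973647807022404
```

View pics/w27.png

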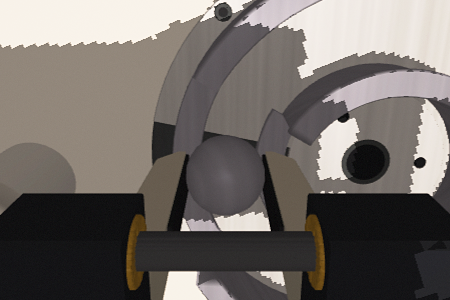

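```bash
python3 -m pendant '[[[2.5,0,-0.3,0,0,0,0],[2.5,0,-1,0,0,0,0],[2.5,0,-2.5,0,0,0,0],[2.5,0,-5,0,0,0,0],[2.5,0,-8.5,0,0,0,0],[2.5,0,-12.5,0,0,0,0],[2.5,0,-16.5,0,0,0,0],[2.5,0,-19,0,0,0,0]]]' 25
python3 - <<'E'
from h import *
s=ctrl.sense();print(s["tcp_pos"],s["force"].round(1),s["opening"])
cv2.imwrite("pics/w28.png",camera("wrist")[100:400,50:500,::-1])
print(delta(s,[.46,-.33,.31],-100),delta(s,[.5,.06,.31],-80))
E
```

```text
t: 34.65
tcp_pos: [0.4329, -0.3582, 0.1725]
ee_rot: [-89.6, -0.2, -111.9]
force: [-0.2, 0.2, -2.8]
opening: 0.035
[ 0.43287817 -0.35819249  0.17245014] [-0.2  0.2 -2.8] 0.03495984142946733
(array([ -3.59, -13.76,   1.55]), array([ -0.3, -11.9,   0.2])) (array([-41.26, -13.93,  -9.32]), array([ -0.3, -31.9,   0.3]))
```

View pics/w28.png

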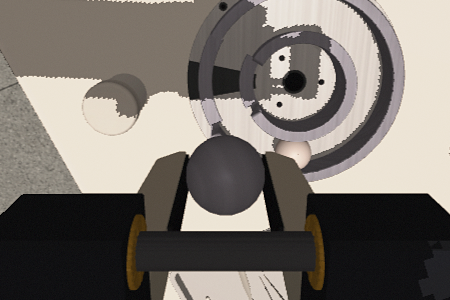

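```bash
python3 -m pendant '[[[2.5,0,-4,0,0,0,0],[2.5,0,-9,0,0,0,0],[2.5,-1,-13.5,0,0,-2,0],[2.5,-4,-13.9,-0.8,0,-4,0],[2.5,-9,-13.9,-2,0,-8,0],[2.5,-14.5,-13.9,-3.3,0,-12,0],[2.5,-20,-13.9,-4.6,0,-16,0],[2.5,-25.5,-13.9,-5.8,0,-20,0]]]' 25
python3 - <<'E'
from h import *
s=ctrl.sense();print(s["tcp_pos"],s["force"].round(1),s["opening"])
print(delta(s,[.52,.12,.30],-80),delta(s,[.517,.467,.25],-60))
E
```

```text
t: 35.7
tcp_pos: [0.4729, -0.0965, 0.3109]
ee_rot: [-89.7, -0.4, -91.7]
force: [1.8, -0.4, -2.0]
opening: 0.035
[ 0.47293745 -0.09653382  0.31087049] [ 1.8 -0.4 -2. ] 0.034974941897511914
(array([-21.79,   0.94,   4.06]), array([ -0.3, -11.7,   0.5])) (array([-56.5 ,   5.67,   2.7 ]), array([ -0.2, -31.7,   0.5]))
```

```bash
python3 -m pendant '[[[2.5,-5,0,0.8,0,-3,0.3],[2.5,-11,0.3,1.8,0,-7,0.5],[2.5,-17,0.8,2.8,0,-11,0.5],[2.5,-23,1,3.7,0,-15,0.5],[2.5,-29,1,3.7,0,-19,0.5],[2.5,-35,1,3.6,0,-23,0.5],[2.5,-41,1,3.4,0,-27,0.5],[2.5,-46,1,3.1,0,-31,0.5]]]' 25
python3 - <<'E'
from h import *
s=ctrl.sense();print(s["tcp_pos"],s["force"].round(1),s["opening"])
print(delta(s,[.517,.467,.16],-60))
E
```

```text
t: 36.7
tcp_pos: [0.5147, 0.3649, 0.2955]
ee_rot: [-90.0, -0.1, -60.3]
force: [0.1, 0.4, -2.1]
opening: 0.0351
[0.51470509 0.36487973 0.29554324] [ 0.1  0.4 -2.1] 0.03509086782992997
(array([-8.78, 13.54,  5.26]), array([ 0. , -0.3,  0.1]))
```

```bash
python3 -m pendant '[[[2.5,-2.5,1,1.5,0,0,0],[2.5,-5.5,3,3.3,0,0,0],[2.5,-8,6,4.8,0,0,0],[2.5,-8.8,9,5.3,0,0,0],[2.5,-8.8,11.5,5.3,0,0,0],[2.5,-8.8,13,5.3,0,0,0],[2.5,-8.8,13.5,5.3,0,0,0],[2.5,-8.8,13.5,5.3,0,0,0]]]' 25
python3 - <<'E'
from h import *
s=ctrl.sense();print(s["tcp_pos"],s["ee_rot"],s["force"].round(1),s["opening"])
c=get_calibration("wrist")
cv2.imwrite("pics/w29.png",camera("wrist")[:,:,::-1])
cv2.imwrite("pics/s29.png",camera("scene")[:,:,::-1])
import pickle;pickle.dump(c,open("c29.pkl","wb"))
im=cv2.imread("pics/w29.png");cv2.imwrite("pics/w29z.png",cv2.resize(im[130:330,180:380],None,fx=3,fy=3,interpolation=cv2.INTER_CUBIC))
im=cv2.imread("pics/s29.png");cv2.imwrite("pics/s29z.png",cv2.resize(im[220:400,60:300],None,fx=3,fy=3,interpolation=cv2.INTER_CUBIC))
E
```

```text
t: 37.7
tcp_pos: [0.5171, 0.4674, 0.1607]
ee_rot: [-90.0, -0.1, -60.3]
force: [-0.2, 0.7, -2.1]
opening: 0.035
[0.51710663 0.46744881 0.16071024] [-9.00133392e+01 -5.95551335e-02 -6.03111046e+01] [-0.2  0.7 -2.1] 0.0349710400667892
```

View pics/w29z.png

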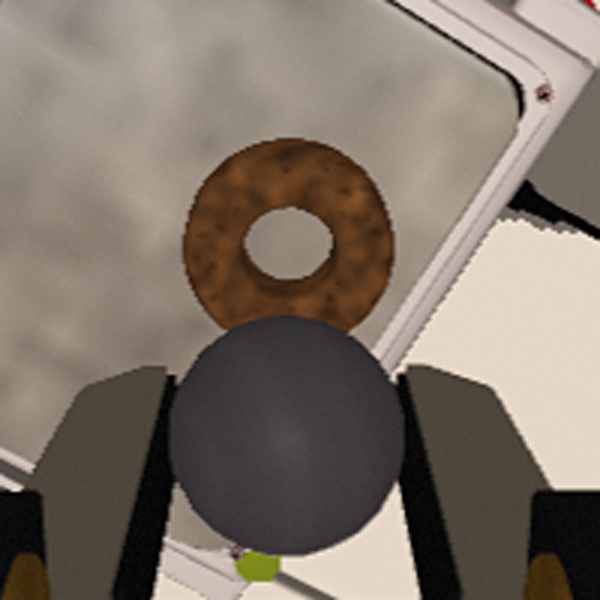

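View pics/s29z.png

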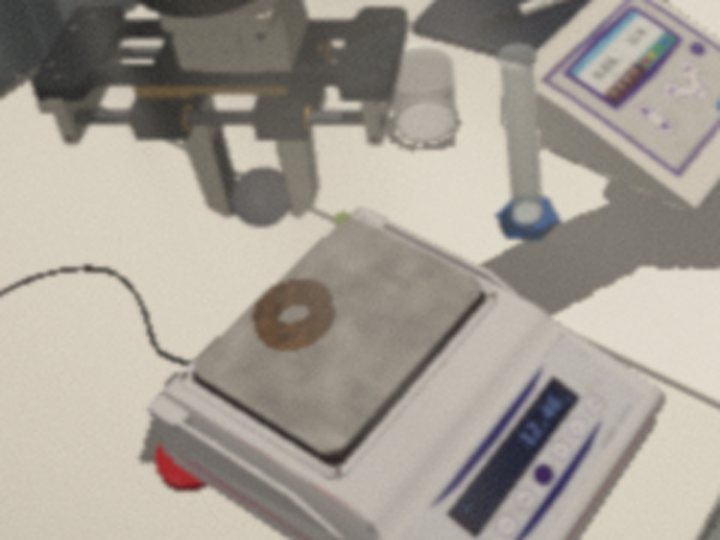

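```bash
cat > m29.py <<'E'
from h import *;import pickle
s=ctrl.sense();R=toolR(s)
c=pickle.load(open("c29.pkl","rb"))
f=lambda x,y:((x+.5)/3+179.5,(y+.5)/3+129.5)
im=cv2.imread("pics/w29.png")
# ball circle
o,d=ray(c,*f(287,435));fx=c["camera_matrix"][0,0]
rp=118/3.
th=np.arctan(rp/fx);ball=o+d/np.linalg.norm(d)*(.018/np.sin(th));print("ball wrist",ball.round(4),"rel tcp",(ball-s["tcp_pos"]).round(4),"tool",(R.T@(ball-s["tcp_pos"])).round(4))
cork=onplane(c,*f(289,242),.101);print("cork wrist",cork.round(4))
sc=get_calibration("scene");g=lambda x,y:((x+.5)/3+59.5,(y+.5)/3+219.5)
print("cork scene",onplane(sc,*g(293,314),.101).round(4))
print("ball tri",tri(c,f(287,435),sc,g(262,196)))
print("ball scene at z",onplane(sc,*g(262,196),.2077).round(4))
E
python3 m29.py
sed -i 's/P = 1/&/' m29.py
python3 - <<'E'
from h import *
import pickle
c=pickle.load(open("c29.pkl","rb"));im=cv2.imread("pics/w29.png")
hsv=cv2.cvtColor(im,cv2.COLOR_BGR2HSV);m=cv2.inRange(hsv,(4,80,30),(22,255,255));m[:170]=0;m[240:]=0;m[:,:230]=0;m[:,320:]=0
ys,xs=np.nonzero(m[:232]);print(xs.min(),xs.max(),ys.min())
E
```

```text
ball wrist [0.5141 0.4703 0.2068] rel tcp [-0.0034  0.0024  0.0451] tool [-0.0037 -0.0451 -0.0017]
cork wrist [0.5148 0.4703 0.101 ]
cork scene [0.5126 0.4704 0.101 ]
ball tri (array([0.5129246 , 0.47181474, 0.21135572]), np.float64(0.0008567492390141307))
ball scene at z [0.5159 0.4691 0.2077]
241 310 176
```

```bash
python3 -m pendant '[[[2.5,0,1.5,0,0,0,0],[2.5,0.05,3.5,0.03,0,0,0],[2.5,0.05,5.5,0.03,0,0,0],[2.5,0.05,6.8,0.03,0,0,0],[2.5,0.05,7.6,0.03,0,0,0],[2.5,0.05,8.1,0.03,0,0,0],[2.5,0.05,8.1,0.03,0,0,0],[2.5,0.05,8.1,0.03,0,0,0]]]' 25
python3 - <<'E'
from h import *
s=ctrl.sense();print(s["tcp_pos"],s["ee_rot"],s["force"].round(1),s["opening"])
c=get_calibration("wrist")
cv2.imwrite("pics/w30.png",camera("wrist")[:,:,::-1])
cv2.imwrite("pics/s30.png",camera("scene")[:,:,::-1])
import pickle;pickle.dump(c,open("c30.pkl","wb"))
im=cv2.imread("pics/w30.png");cv2.imwrite("pics/w30z.png",cv2.resize(im[170:330,180:380],None,fx=4,fy=3*4/3,interpolation=cv2.INTER_CUBIC)[:600])
im=cv2.imread("pics/s30.png");cv2.imwrite("pics/s30z.png",cv2.resize(im[260:380,90:250],None,fx=5,fy=5,interpolation=cv2.INTER_CUBIC))
E
```

```text
t: 38.8
tcp_pos: [0.5184, 0.4681, 0.0814]
ee_rot: [-89.8, 0.0, -60.3]
force: [0.4, -0.8, -2.4]
opening: 0.0347
[0.51836077 0.46812714 0.08141094] [-8.98462865e+01  5.26791498e-03 -6.03375508e+01] [ 0.4 -0.8 -2.4] 0.034738701679439675
```

View pics/w30z.png

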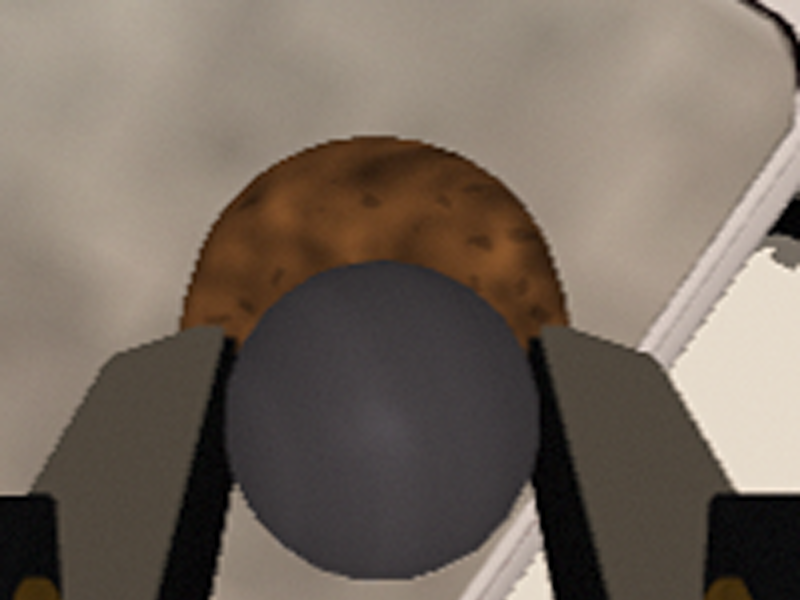

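View pics/s30z.png

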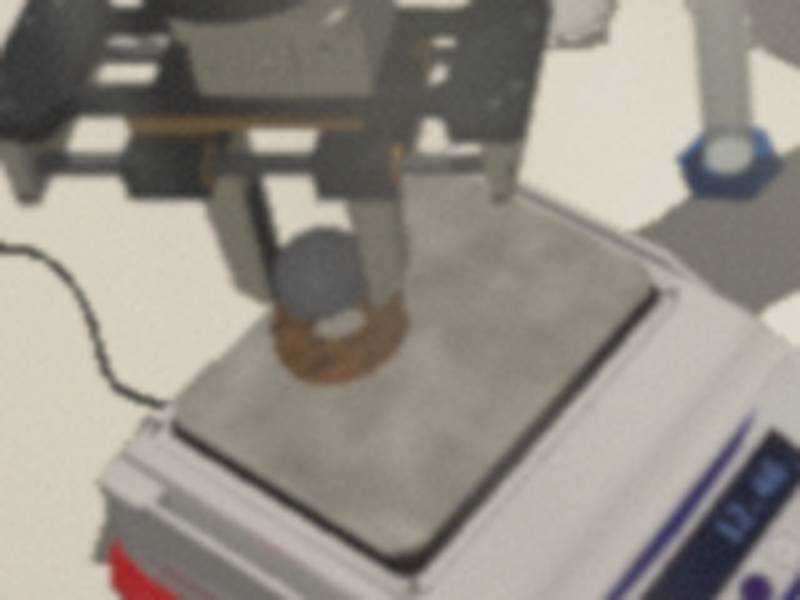

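```bash
cat > m30.py <<'E'
from h import *;import pickle,sys
from scipy.optimize import least_squares
n=sys.argv[1];c=pickle.load(open(f"c{n}.pkl","rb"));im=cv2.imread(f"pics/w{n}.png")
s=ctrl.sense();R=toolR(s);fx=c["camera_matrix"][0,0]
hsv=cv2.cvtColor(im,cv2.COLOR_BGR2HSV);m=cv2.inRange(hsv,(3,70,25),(22,255,255));m[:,:215]=0;m[:,335:]=0;m[250:]=0
m=cv2.morphologyEx(m,cv2.MORPH_CLOSE,np.ones((5,5)))
cs,_=cv2.findContours(m,cv2.RETR_EXTERNAL,cv2.CHAIN_APPROX_NONE);ct=max(cs,key=cv2.contourArea)[:,0].astype(float)
pts=np.array([p for p in ct if p[1]<ct[:,1].min()+(ct[:,1].max()-ct[:,1].min())*.6])
for z in (.087,.094,.101):
    W=np.array([onplane(c,u,v,z)[:2] for u,v in pts])
    r=least_squares(lambda q:np.hypot(*(W-q).T)-.026,W.mean(0)+[0,0]);
    # choose center on the far side
    print(z,"cork",r.x.round(4),"res mm",(np.sqrt((r.fun**2).mean())*1e3).round(2))
print(len(pts))
# ball
g=cv2.GaussianBlur(cv2.cvtColor(im,cv2.COLOR_BGR2GRAY),(3,3),0)
bx,by,br=[float(v) for v in sys.argv[2].split(",")]
o,d=ray(c,bx,by);ball=o+d/np.linalg.norm(d)*(.018/np.sin(np.arctan(br/fx)));print("ball",ball.round(4),"tcp",s["tcp_pos"].round(4))
print("ball at z=tcp+.047",onplane(c,bx,by,s["tcp_pos"][2]+.047).round(4))
E
python3 m30.py 30 275.2,274.8,39.3
python3 - <<'E'
from h import *
sc=get_calibration("scene");g=lambda x,y:((x+.5)/5+89.5,(y+.5)/5+259.5)
print("cork scene ",onplane(sc,*g(340,322),.101).round(4)); print("ball",onplane(sc,*g(318,275),.127).round(4),onplane(sc,*g(318,275),.129).round(4))
E
```

```text
0.087 cork [0.5165 0.4671] res mm 0.15
0.094 cork [0.5156 0.4686] res mm 0.28
0.101 cork [0.5148 0.4701] res mm 0.43
93
ball [0.5153 0.4707 0.1274] tcp [0.5183 0.4681 0.0814]
ball at z=tcp+.047 [0.5151 0.4712 0.1284]
cork scene  [0.5127 0.4695 0.101 ]
ball [0.5175 0.4704 0.127 ] [0.5161 0.4715 0.129 ]
```

```bash
python3 m30.py 29 275.5,274.8,39.3 | head -4
python3 - <<'E'
import cv2
im=cv2.imread("pics/w29.png");cv2.imwrite("pics/w29h.png",cv2.resize(im[170:250,230:325],None,fx=7,fy=7,interpolation=cv2.INTER_CUBIC))
E
```

```text
0.087 cork [0.5165 0.467 ] res mm 0.4
0.094 cork [0.5159 0.468 ] res mm 0.46
0.101 cork [0.5153 0.4691] res mm 0.69
105
```

View pics/w29h.png

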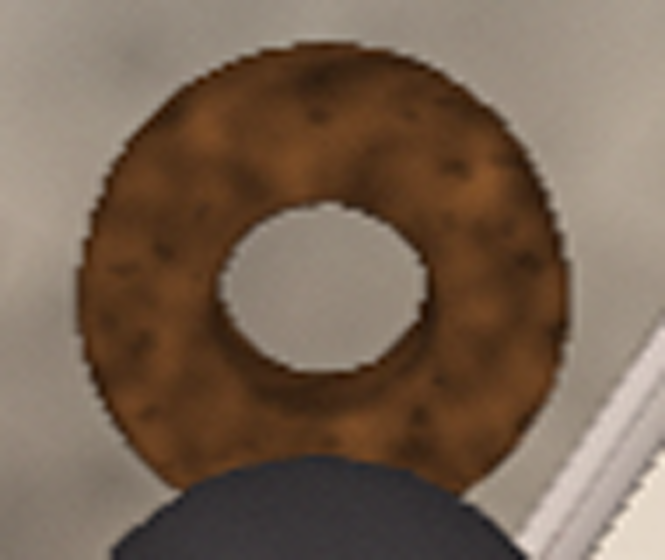

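Run:
```python
from h import *;import pickle
c=pickle.load(open("c29.pkl","rb"))
print(onplane(c,275.9,213,.101), onplane(c,275.9,(200+.5)/7+169.5,.101),onplane(c,275.9,(408.5)/7+169.5,.101))
```

```text
[0.51571882 0.46850712 0.101     ] [0.51020676 0.47817626 0.101     ] [0.52135959 0.45861221 0.101     ]
```

```bash
python3 -m pendant '[[[2.5,0.15,0,0,0,0,0],[2.5,0.27,0.2,-0.05,0,0,0],[2.5,0.27,0.4,-0.05,0,0,0],[2.5,0.27,0.6,-0.05,0,0,0],[2.5,0.27,0.75,-0.05,0,0,0],[2.5,0.27,0.9,-0.05,0,0,0],[2.5,0.27,1.0,-0.05,0,0,0],[2.5,0.27,1.0,-0.05,0,0,0]]]' 25
python3 - <<'E'
from h import *
s=ctrl.sense();print(s["tcp_pos"],s["ee_rot"],s["force"].round(1),s["opening"])
c=get_calibration("wrist")
cv2.imwrite("pics/w31.png",camera("wrist")[:,:,::-1])
cv2.imwrite("pics/s31.png",camera("scene")[:,:,::-1])
import pickle;pickle.dump(c,open("c31.pkl","wb"))
im=cv2.imread("pics/w31.png");cv2.imwrite("pics/w31z.png",cv2.resize(im[170:330,180:380],None,fx=4,fy=4,interpolation=cv2.INTER_CUBIC)[:600])
im=cv2.imread("pics/s31.png");cv2.imwrite("pics/s31z.png",cv2.resize(im[260:380,90:250],None,fx=5,fy=5,interpolation=cv2.INTER_CUBIC))
E
python3 m30.py 31 275.2,274.8,39.3
```

```text
t: 39.9
tcp_pos: [0.5192, 0.4654, 0.0713]
ee_rot: [-89.9, -0.0, -60.3]
force: [-0.2, -0.1, -2.1]
opening: 0.0349
[0.51921771 0.46543895 0.07126393] [-8.98604173e+01 -4.14338812e-03 -6.03331809e+01] [-0.2 -0.1 -2.1] 0.03491670717311106
0.087 cork [0.5165 0.4671] res mm 0.15
0.094 cork [0.5156 0.4686] res mm 0.25
0.101 cork [0.5147 0.4701] res mm 0.39
96
ball [0.5162 0.468  0.1172] tcp [0.5192 0.4655 0.0714]
ball at z=tcp+.047 [0.5159 0.4685 0.1184]
```

View pics/w31z.png

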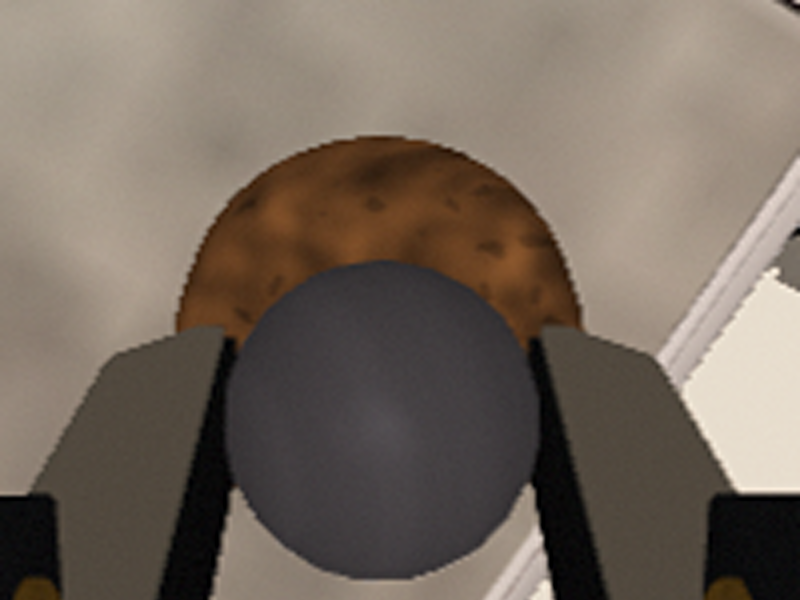

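View pics/s31z.png

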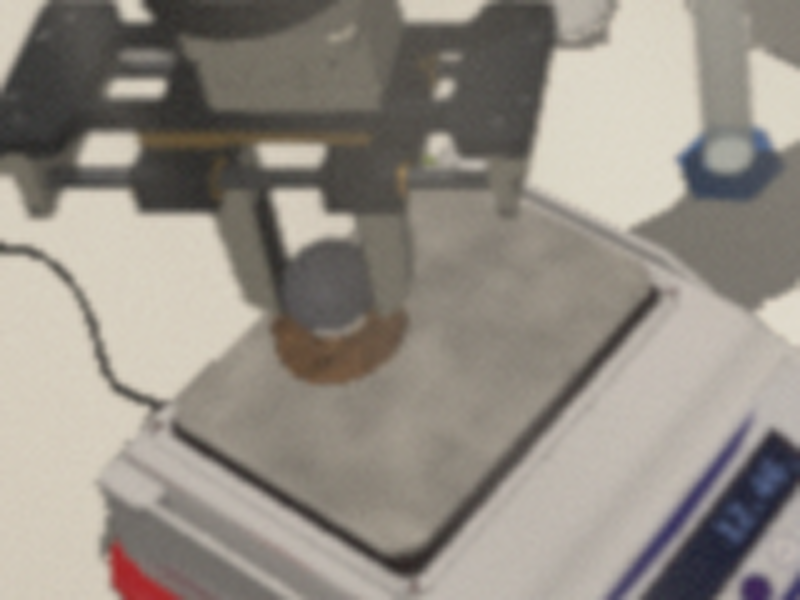

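```bash
python3 -m pendant '[[[2.5,0.05,0.05,0,0,0,0],[2.5,0.05,0.1,0,0,0,0],[2.5,0.05,0.15,0,0,0,0],[2.5,0.05,0.2,0,0,0,0],[2.5,0.05,0.25,0,0,0,0],[2.5,0.05,0.25,0,0,0,0],[2.5,0.05,0.25,0,0,0,0],[2.5,0.05,0.25,0,0,0,0]]]' 25
python3 - <<'E'
from h import *
s=ctrl.sense();print(s["tcp_pos"],s["force"].round(1),s["opening"])
E
```

```text
t: 41.0
tcp_pos: [0.5196, 0.4651, 0.069]
ee_rot: [-89.8, 0.0, -60.3]
force: [0.2, -1.9, -1.2]
opening: 0.035
[0.51955416 0.46512622 0.06904624] [ 0.2 -1.9 -1.2] 0.03498234993108653
```

```bash
python3 -m pendant '[[[2.5,0.05,0.05,0,0,0,0],[2.5,0.05,0.1,0,0,0,0],[2.5,0.05,0.1,0,0,0,0],[2.5,0.05,0.1,0,0,0,0],[2.5,0.05,0.1,0,0,0,0],[2.5,0.05,0.1,0,0,0,0],[2.5,0.05,0.1,0,0,0,0],[2.5,0.05,0.1,0,0,0,0]]]' 10
python3 - <<'E'
from h import *
s=ctrl.sense();print(s["tcp_pos"],s["force"].round(1),s["opening"])
E
```

```text
t: 42.0
tcp_pos: [0.5197, 0.4651, 0.0686]
ee_rot: [-89.8, 0.0, -60.3]
force: [-1.5, -0.9, 4.9]
opening: 0.0356
[0.5197113  0.46510237 0.06864266] [-1.5 -0.9  4.9] 0.035556904900921664
```

Seated (+5 N up). Open slowly.

```bash
python3 -m pendant '[[[3.5,0,0,0,0,0,0],[3.7,0,0,0,0,0,0],[3.9,0,0,0,0,0,0],[4.2,0,0,0,0,0,0],[5,0,0,0,0,0,0],[6,0,0,0,0,0,0],[7,0,0,0,0,0,0],[7,0,0,0,0,0,0]]]' 5
python3 - <<'E'
from h import *
s=ctrl.sense();print(s["tcp_pos"],s["force"].round(1),s["opening"])
cv2.imwrite("pics/w32.png",camera("wrist")[150:400,100:450,::-1])
E
```

```text
t: 43.0
tcp_pos: [0.5197, 0.4651, 0.0686]
ee_rot: [-89.8, 0.0, -60.3]
force: [-0.6, 0.1, 0.3]
opening: 0.0696
[0.51970266 0.46511771 0.06864579] [-0.6  0.1  0.3] 0.06964930313058862
```

View pics/w32.png

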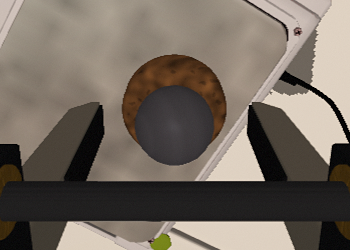

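Released; the ball sits in the ring. Retract straight up, then check.

```bash
python3 -m pendant '[[[7,0,-1,0,0,0,0],[7,0,-3,0,0,0,0],[7,0,-6,0,0,0,0],[7,0,-10,0,0,0,0],[7,0,-14,0,0,0,0],[7,0,-18,0,0,0,0],[7,0,-20,0,0,0,0],[7,0,-20,0,0,0,0]]]' 5
python3 - <<'E'
from h import *
import pickle
s=ctrl.sense();print(s["tcp_pos"],s["force"].round(1))
c=get_calibration("wrist");pickle.dump(c,open("c33.pkl","wb"))
cv2.imwrite("pics/w33.png",camera("wrist")[:,:,::-1])
cv2.imwrite("pics/s33.png",camera("scene")[:,:,::-1])
im=cv2.imread("pics/w33.png");cv2.imwrite("pics/w33z.png",cv2.resize(im[130:280,200:400],None,fx=4,fy=4,interpolation=cv2.INTER_CUBIC))
E
```

```text
t: 44.05
tcp_pos: [0.5193, 0.4661, 0.2724]
ee_rot: [-89.5, 0.2, -60.3]
force: [0.1, 0.1, -0.0]
opening: 0.0702
[0.51930154 0.46606969 0.27241791] [ 0.1  0.1 -0. ]
```

View pics/w33z.png

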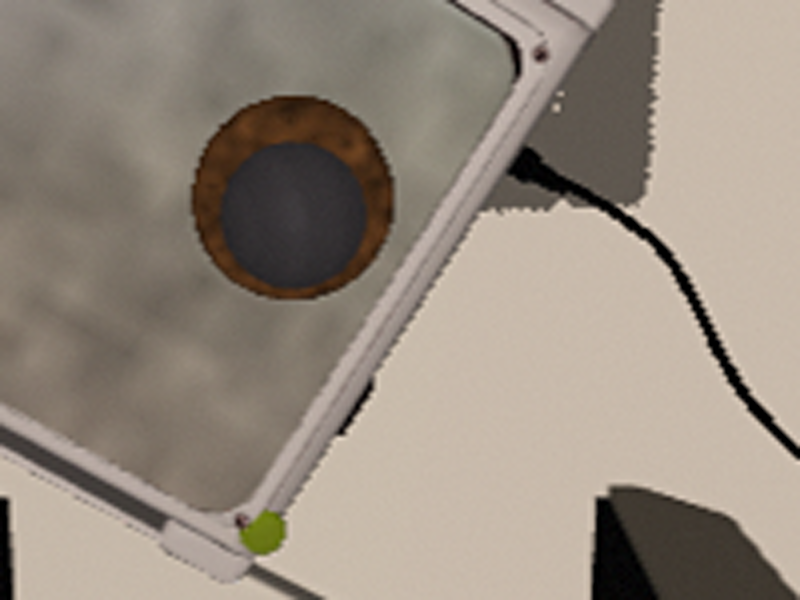

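View pics/s33.png

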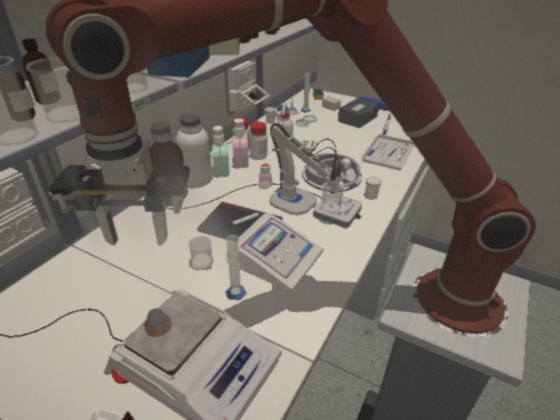

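Run:
```python
from h import *;import pickle
c=pickle.load(open("c33.pkl","rb"));f=lambda x,y:((x+.5)/4+199.5,(y+.5)/4+129.5)
print("ball",onplane(c,*f(294,215),.115).round(4))
for z in(.087,.094):print("cork",onplane(c,*f(293,197),z).round(4))
print("cork bottom near edge",onplane(c,*f(293,95),.087).round(4),"far top edge",onplane(c,*f(293,299),.101).round(4))
t=camera("top");cv2.imwrite("pics/t34.png",cv2.resize(t[130:300,180:460,::-1],None,fx=2.8,fy=2.8))
print(ctrl.sense()["t"])
```

```text
ball [0.5162 0.468  0.115 ]
cork [0.5166 0.467  0.087 ]
cork [0.5159 0.4682 0.094 ]
cork bottom near edge [0.5035 0.4902 0.087 ] far top edge [0.5284 0.4462 0.101 ]
44.2
```

View pics/t34.png

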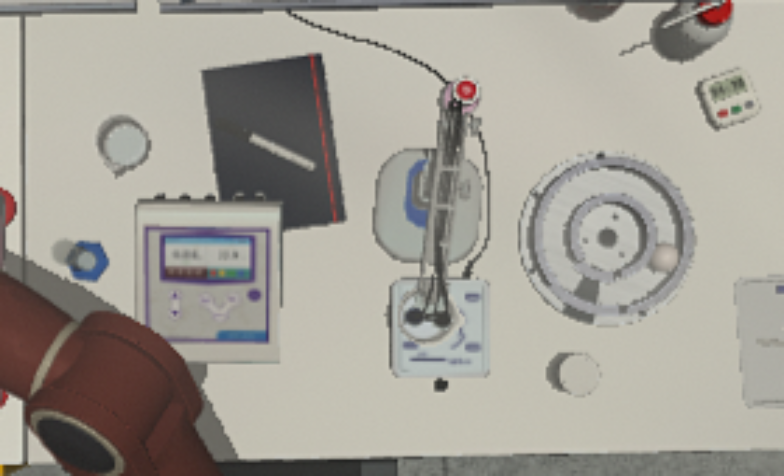

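```bash
python3 -c "
from bench import ctrl
print(ctrl.job_done(), ctrl.sense()['t'])"
```

```text
the job is handed in; nothing more can be done
the job is handed in; nothing more can be done
```

The steel ball is in the cork ring on the balance pan, and I handed the job in at about 44 s. The hand-in gave no verdict.

**What I did:**
- I lifted the measuring cylinder off the pan and stood it on the bench at about (0.483, 0.255).
- I pushed the steel ball round the race until it dropped into the pocket at the loading gap. The camera put it about 0.5 mm from the gap's middle.
- I gripped it across the track and carried it over the stand. I lowered it until the force showed about 5 N of contact, then opened the fingers slowly and drew back.

**Last checks:**
- **Ball in the ring:** the wrist view shows the ball at (0.516, 0.468), matching the ring's middle to within about 1 mm, with the ring lying on the pan.
- **Other things:** the cylinder is upright on the bench clear of the balance, and the nylon ball is still in the race. The sample pot and the beaker look unmoved. I never clearly picked out the vial in any picture, so I did not check it; the arm met nothing near that spot.
- **Robot:** the gripper is clear of everything, with no contact force.

**What disagreed:**
- **Finger tips:** they sit about 35 mm behind the reported TCP. My first push therefore passed over the ball without moving it, so I set the heights from pictures and force instead.
- **Camera disagreement:** just before placing, the scene camera put the ball about 4 mm off the ring while the wrist camera put it about 3 mm off in another direction. I followed the wrist camera, and its view after release confirmed the placing.

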